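# Offer a drill-guide insert up to the panel jig

## Robot

A 7-joint arm with a two-finger parallel gripper is mounted at the origin on the work surface. World frame = base frame: x ahead of the robot, y to its left, z up, the work surface at z = 0. Lengths are in m, angles in rad, forces in N, time in s.
With the tool pointing down it reaches from about 0.425 to 0.95 m from the base axis. Payload 16.7 kg.
Tool frame: the origin (TCP) lies at the very end of the fingers, on their centre line; the grasp point (between the pads) lies grip_point_offset behind it (grip_point_offset is the distance from the TCP to the grasp point, in m); x points along the fingers, y is the direction in which the jaws open and shut, and the axes are right-handed (so a half turn about x gives the same grasp; the last joint's range is limited). The gripper opens to 94 mm and grips with 3 to 60 N. Pads are 16 mm wide; open, the fingers measure 119 mm over their backs; the gripper's body (75 mm by 177 mm) begins 78 mm behind the grasp point.
Start: joints at [1.034, 0.426, 0.074, 1.606, -0.034, 1.111, -0.067], TCP at [0.255, -0.625, 0.205] pointing down, gripper open.
Joint ranges: [-2.85, 2.85], [-0.5, 2.14], [-1.23, 1.37], [0.21, 2.46], [-1.02, 4.16], [0.16, 2.05], [-2.73, 2.73]. Speed limits (rad/s): [1.89, 1.89, 2.39, 2.39, 3.01, 3.01, 3.01].

## Interface

Orientations are given as a unit quaternion [x, y, z, w].
In Python, from station import * gives the robot as it stands.
- The arm moves only by the tool servo_tool, never from a script. Its argument "commands" is a list of rows, each an object of numbers: "grip": the finger opening in m, from 0 to 0.094; "x", "y", "z": the shift along the tool's x, y, z in m; "rx", "ry", "rz": the turn, a rotation vector about the tool's x, y, z in rad. In form: [{"grip": .., "x": .., "y": .., "z": .., "rx": .., "ry": .., "rz": ..}, ...]. A call has exactly 5 rows; each row shifts and turns the pose as measured when the row begins, along the tool's axes as they then stand; what a row does not reach is not made up. A row lasts 1/12 s, in which the tool goes at most 41.7 mm and 7.16 degrees, less where a joint would pass 70% of its speed; a pose out of reach is approached as far as the arm can. A call with a gripper value outside its range is refused whole. The fingers move at their own pace and stop on an object; the grip force is fixed at half the most. Time passes only in rows, so rows that do not move let the fingers close, or fill a call up. It gives the time, the measured TCP pose, the force and the opening at its end, in the units of the state.
- state(): the state, without advancing time (a new reading comes with each control period).
- get_image(name): name is "side" or "top"; returns a dict with "frame" (480x640x3 uint8, red, green, blue), "K" (3x3 intrinsics, pixels), "k1" (the pictures are not rectified: a ray, as slopes to the right and down, at radius r is drawn at 1 + k1 r^2 times it, then the intrinsics apply), "rvec" (rotation vector, rad) and "tvec" (3), from world to camera coordinates, as OpenCV has them. Camera axes: x right, y down, z forward; pixel columns grow to the right and rows downward; lengths in m; the calibration is good to about 2 mm. A picture is of the moment at which its call begins. There is no depth.
- sign_off(): hands the job in, once; it reports no verdict.
The state is a dict: "clock": time; "q": joint angles; "qd": joint speeds; "joint_efforts": joint torques, N m; "tool_pos": TCP position; "eef_rot": TCP orientation; "ft_force": force on the tool from outside, world axes, zero at the start; "moment": the same for the moment, N m; "width": opening from 0.0 (shut) to 1.0 (fully open).
Only numpy, scipy, OpenCV 4.12 (cv2) and the standard library are available. Lean on these libraries where they do the work, as an engineer would, in place of code of your own. Each camera call takes 0.05 s, during which the arm holds its last target.

## Task

On the drilling jig, first slide the guide carriage by its black tab until its red pointer lines up with the red mark on the panel. Then carry the drill-guide insert with the orange grip clear over the level and the clamp and hold it upright about 1 cm above the carriage's rectangular socket, centred and long side to long side, never touching the jig with it. Finish while still holding it there, the carriage on the mark, and the level, the blue insert and the tape measure left where they stand.

Things in the scene. Friction and masses are not known exactly. Their poses are not given: they have to be found in the camera images.
- jig: Fixed drilling jig: white panel 300 x 400 mm on battens, panel top 38 mm above the bench. Origin: centre of its underside, on the bench; z up, y along the rail, x across it, roughly away from the robot. Aluminium rail 40 mm wide, 270 long, top at 52 mm, centred at jig x -70, y 0 mm. A clamp stands on the +y edge at jig x 47 to 73, y 157 to 221 mm, 120 mm high above the bench.
- carriage (a joint): Position of the guide carriage along the rail, m, 0 to 0.18; grows as the carriage moves to the jig's +y; at value q the middle of the carriage is at jig y = q - 0.09. It slides with about 2 N of friction and stays where it is left.
- tab_top (a point): Middle of the top of the black upright tab of the carriage, to slide it by: 24 mm (jig x) by 12 mm (jig y), standing on the rail line; top 112.5 mm above the bench, free to be pinched along y over its upper 48 mm (below that a steel foot 50 mm wide in y). Axes as the jig's.
- socket (a point): Centre of the mouth of the rectangular socket in the carriage's aluminium block, 75 mm in +x from the tab; mouth 82.5 mm above the bench, opening 47 mm (x) by 29 mm (y); the block is 75 mm (x) by 55 mm (y), 30 mm high. Axes as the jig's.
- pointer (a point): Tip of the thin red pointer on the carriage's +x end, 52.5 mm in +x from the socket centre, at the carriage's middle in y, 52.5 mm above the bench (so 14 mm above the panel). Axes as the jig's.
- mark: The fixed red mark lying on the white panel beside the pointer's way: a red line 4 mm wide, 40 mm long along x with a wider red head 26 mm wide at its +x end. Origin: underside of the line's middle; axes as the jig's. The carriage is set when the pointer has the same y as the mark in this frame.
- insert_orange: The insert to carry, loose, standing on the bench, 150 to 310 g. Origin: centre of its underside; z up, x along its long side. From below: aluminium foot 44 (x) x 26 (y) x 30 mm high, dark flange 64 x 40 x 6 mm, orange upright grip 34 (x) x 14 (y) mm, 36 to 74 mm above the underside, to be pinched along y. The same either way round.
- insert_blue: An insert of the same shape and size with a blue grip, loose on the bench; not to be used or moved. Origin: centre of its underside.
- tape: Red tape measure, loose, 70 x 34 x 60 mm high; not to be moved. Origin: centre of its underside.
- level: Yellow spirit level, loose, standing on edge on the bench between the inserts and the jig: 400 (x) x 25 (y) x 55 mm high; not to be moved. Origin: centre of its underside; x along its length.
There are look-alikes about, which are no part of the job. What is shaped like the insert_orange but turquoise is not meant.

How it is judged:
On the way, in this order (a step that is already met when the one before it is completed fails the run):
1. the carriage is set with its pointer on the mark, the insert still standing on the bench (y of pointer in the frame of mark between -0.005 and 0.005 m and velocity of joint carriage between -0.01 and 0.01 m/s and height (world z) of insert_orange below 0.01 m), for 0.3 s.
2. the orange insert is lifted clear of the bench (height (world z) of insert_orange above 0.08 m), for 0.1 s.
At the end, for the whole second after the job is handed in: Pointer within 5 mm of the mark along the rail; the gripped orange insert is still, upright within 0.1 rad, its underside 3 to 20 mm above the socket mouth, centred within 6 mm, long sides parallel within 0.14 rad, touching nothing of the jig (y of pointer in the frame of mark between -0.005 and 0.005 m and horizontal distance between insert_orange and socket below 0.006 m and z of insert_orange in the frame of socket between 0.003 and 0.02 m and angle between the x axis of insert_orange and the x axis of jig, either way round below 0.14 rad and angle between insert_orange's own z axis and vertical below 0.1 rad and contact force between insert_orange and the fingers above 1 N and contact force between insert_orange and jig below 0.05 N and linear speed of insert_orange below 0.02 m/s); the arm keeps its last pose, push and grip.
It fails at once if the orange insert touches the jig or its carriage (contact force between insert_orange and jig above 0.5 N).
It fails at once if the blue insert is moved more than 15 mm (distance of insert_blue from where it was at the start of the episode above 0.015 m).
It fails at once if the tape measure is moved more than 15 mm (distance of tape from where it was at the start of the episode above 0.015 m).
It fails at once if the spirit level is moved more than 15 mm or tipped over (distance of level from where it was at the start of the episode above 0.015 m or angle between level's own z axis and vertical above 0.3 rad).
It also fails if it takes over 64 s, if anything falls off the work surface, if the arm or the gripper's body presses on something with over 40 N, if the wrist force passes 120 N, or if a joint passes its speed limit or range.

## Working session

There is one attempt and no reset: what is moved stays moved. The work goes in short steps, Python scripts to look and compute and a tool call to move; the robot and the scene stay as the last step left them, time stands still between calls to the robot, and variables do not carry over. Pictures are saved under pics/ and viewed, and the job is handed in when it is done.

Besides the shell and the picture viewer there is one more tool, called as name([rows], argument=value, ...), one row to a line, values as JSON. servo_tool: Moves the arm, as the interface text tells. Its arguments: {"type":"object","properties":{"commands":{"type":"array","items":{"type":"object","properties":{"grip":{"type":"number"},"x":{"type":"number"},"y":{"type":"number"},"z":{"type":"number"},"rx":{"type":"number"},"ry":{"type":"number"},"rz":{"type":"number"}}}}},"required":["commands"]}

```bash
mkdir -p pics; ls; python3 - <<'E'
from station import *
import cv2
s=state(); print({k:s[k] for k in ['clock','tool_pos','eef_rot','width','ft_force']})
try: print(grip_point_offset)
except Exception as e: print(e)
print(s.keys())
for n in ['side','top']:
    g=get_image(n); cv2.imwrite(f'pics/{n}0.png',g['frame'][:,:,::-1]); print(n,g['K'],g['k1'],g['rvec'],g['tvec'])
E
```

```text
pics
{'clock': 0.0, 'tool_pos': array([ 0.25441561, -0.6247321 ,  0.20475872]), 'eef_rot': array([-0.69379256, -0.13633541,  0.69405952, -0.1354471 ]), 'width': 1.0005929026190359, 'ft_force': array([ 0.60767364,  0.27137884, -0.28961214])}
0.0188
dict_keys(['clock', 'q', 'qd', 'joint_efforts', 'tool_pos', 'eef_rot', 'ft_force', 'moment', 'width'])
side [[474.63428496   0.         322.25907373]
 [  0.         474.63428496 246.20612918]
 [  0.           0.           1.        ]] 0.012184136196486641 [ 2.28808114 -0.21820714  0.09027262] [-0.58380595  0.1458547   0.83279071]
top [[570.5828954    0.         315.48630904]
 [  0.         570.5828954  234.3520966 ]
 [  0.           0.           1.        ]] -0.14683108187303895 [ 2.1715146  -2.16723643  0.09474886] [0.02006999 0.58596423 1.22553457]
```

View pics/side0.png

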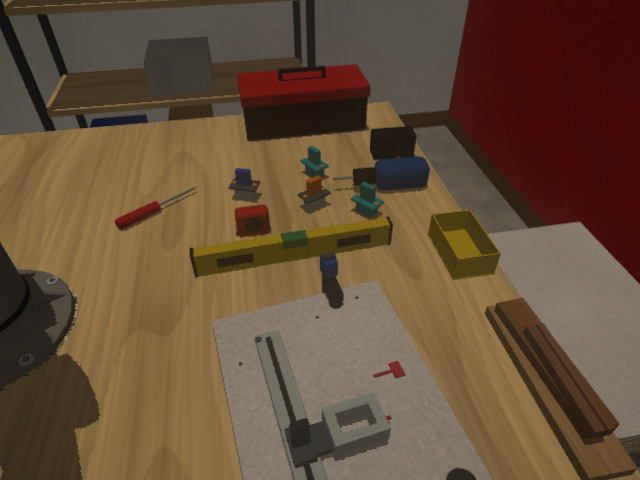

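View pics/top0.png

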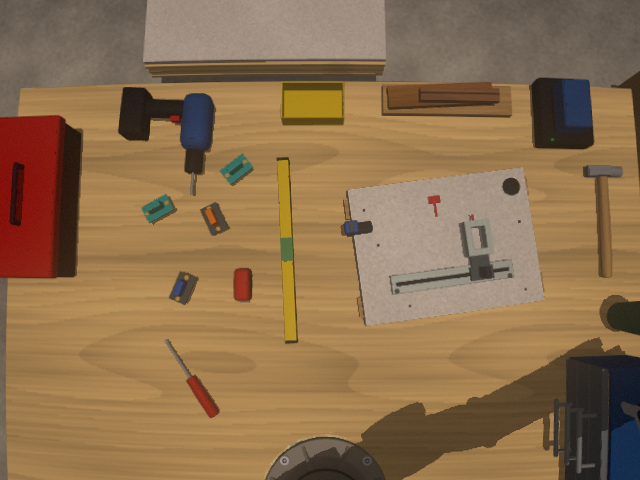

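Both views show the whole layout. In the top view the orange-grip insert is at (214,218). The look-alikes are turquoise ones at (237,168) and (158,208), plus the blue insert at (182,288). The tape is at (243,284), the level at x≈287, and the clamp at (356,228). The carriage has its tab near (480,268), socket near (478,238) and pointer near (472,217). The red mark is at (435,205).

```bash
cat > h.py <<'E'
from station import *
import cv2, numpy as np
from scipy.spatial.transform import Rotation as R
def und(g,p):
    p=np.atleast_2d(np.float64(p))
    return cv2.undistortPoints(p.reshape(-1,1,2),g['K'],np.array([g['k1'],0,0,0,0.])).reshape(-1,2)
def ray(g,p):
    u=und(g,p); M,_=cv2.Rodrigues(np.float64(g['rvec'])); t=np.float64(g['tvec']).reshape(3)
    d=np.c_[u,np.ones(len(u))]@M; return -M.T@t,d
def plane(g,p,z):
    c,d=ray(g,p); return c+d*((z-c[2])/d[:,2])[:,None]
def proj(g,P):
    return cv2.projectPoints(np.float64(P).reshape(-1,1,3),np.float64(g['rvec']),np.float64(g['tvec']),g['K'],np.array([g['k1'],0,0,0,0.]))[0].reshape(-1,2)
def hsv(g): return cv2.cvtColor(g['frame'],cv2.COLOR_RGB2HSV)
def blobs(g,lo,hi,roi=None,amin=8):
    m=cv2.inRange(hsv(g),lo,hi)
    if roi:
        k=np.zeros_like(m); x0,y0,x1,y1=roi; k[y0:y1,x0:x1]=255; m&=k
    cs,_=cv2.findContours(m,cv2.RETR_EXTERNAL,cv2.CHAIN_APPROX_NONE)
    n,l,st,ce=cv2.connectedComponentsWithStats(m)
    return [(ce[i],st[i],cv2.minAreaRect(np.argwhere(l==i)[:,::-1].astype(np.float32))) for i in range(1,n) if st[i,4]>=amin]
def crop(g,roi,name,f=4):
    x0,y0,x1,y1=roi; cv2.imwrite('pics/'+name,cv2.resize(g['frame'][y0:y1,x0:x1,::-1],None,fx=f,fy=f,interpolation=cv2.INTER_CUBIC))
E
python3 - <<'E'
from h import *
np.set_printoptions(precision=4,suppress=True)
g=get_image('top'); s=get_image('side')
crop(g,(130,140,310,290),'t1.png'); crop(g,(340,160,550,330),'t2.png',3.8); crop(s,(220,140,400,290),'s1.png');crop(s,(210,300,430,480),'s2.png',3.5)
for n,q in(('top',g),('side',s)):
  for c,lo,hi in(('orange',(6,150,100),(16,255,255)),('red',(0,150,80),(5,255,255)),('red2',(174,130,80),(180,255,255)),('yellow',(22,180,100),(32,255,255))):
    for b in blobs(q,lo,hi): print(n,c,b[0],b[1][4],b[2])
E
```

```text
top orange [424.5627  92.1141] 1052 ((439.3250732421875, 93.62699127197266), (20.863317489624023, 103.95687866210938), 87.70938873291016)
top orange [433.5556  96.1111] 9 ((433.49993896484375, 96.0000228881836), (2.773500919342041, 4.160251617431641), 56.3099365234375)
top orange [454.35  96.05] 20 ((453.85003662109375, 95.94999694824219), (12.332881927490234, 3.7947328090667725), 18.434947967529297)
top orange [466.4737  97.6842] 19 ((466.89996337890625, 97.80000305175781), (3.6878182888031006, 9.219544410705566), 77.47119140625)
top orange [488.125   98.3438] 32 ((489.0, 97.5), (10.0, 5.0), 0.0)
top orange [496.5  97. ] 12 ((495.4808044433594, 97.09615325927734), (5.687368392944336, 3.1378581523895264), 11.309932708740234)
top orange [ 51.5 115. ] 14 ((51.5, 115.0), (13.0, 0.0), 180.0)
top orange [ 29. 116.] 21 ((29.0, 116.0), (20.0, 0.0), 180.0)
top orange [210.2807 216.1228] 114 ((210.1000213623047, 216.20001220703125), (15.652474403381348, 7.155416965484619), 63.43495178222656)
top orange [239.2376 281.    ] 101 ((241.0, 284.0), (32.0, 14.0), 90.0)
top orange [ 15.5 277. ] 18 ((
[... 1802 characters left out ...]
0061035156, 371.5500183105469), (14.862704277038574, 29.092952728271484), 71.56504821777344)
side red [387.7273 416.8182] 11 ((388.0, 417.0), (4.0, 2.0), 0.0)
side yellow [461.3843 243.2436] 739 ((458.27716064453125, 241.3920135498047), (72.2874526977539, 26.604028701782227), 37.746803283691406)
side yellow [346.9422 227.5906] 640 ((347.4138488769531, 227.4655303955078), (7.929774284362793, 83.2148666381836), 80.83765411376953)
side yellow [488.2 236.9] 40 ((486.7691955566406, 235.65382385253906), (42.434566497802734, 2.2188007831573486), 56.3099365234375)
side yellow [236.7867 245.2812] 722 ((237.22434997558594, 245.25404357910156), (8.369993209838867, 88.74270629882812), 81.02737426757812)
```

View pics/t1.png

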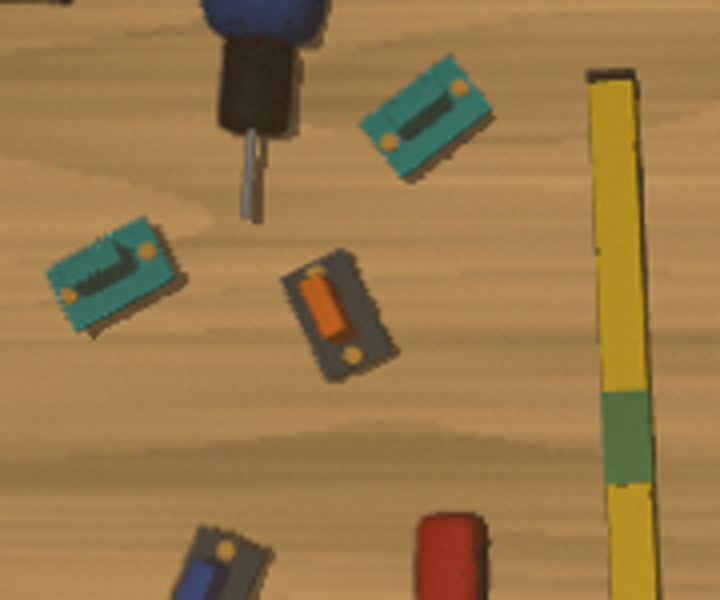

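View pics/t2.png

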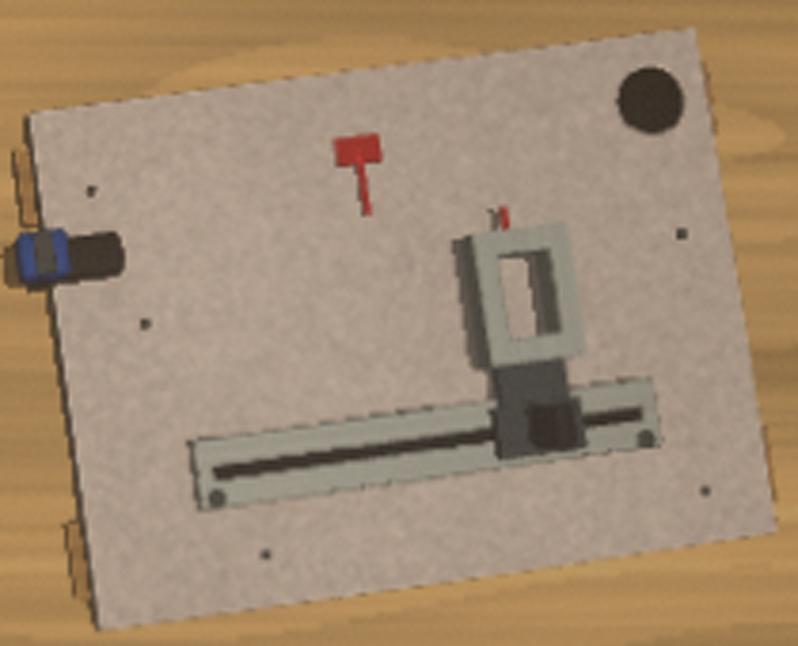

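View pics/s2.png

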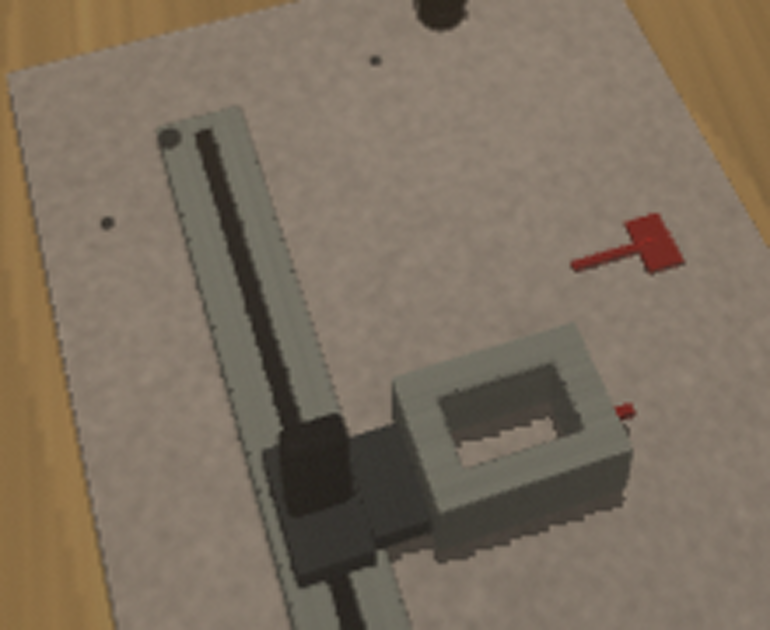

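View pics/s1.png

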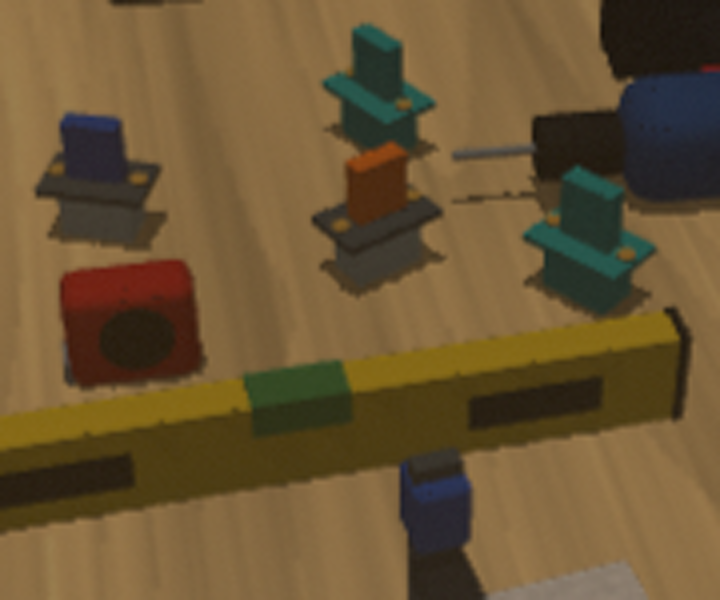

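```bash
python3 - <<'E'
from h import *
np.set_printoptions(precision=4,suppress=True)
g=get_image('top'); s=get_image('side')
T=lambda p:np.array(p)/3.8+[340,160]-.37
S=lambda p:np.array(p)/3.5+[210,300]-.36
c=plane(g,T([(32,115),(693,30),(777,530),(98,628)]),.038)
print(c, 'centre',c.mean(0)); 
for i in range(4):print(np.linalg.norm(c[i]-c[(i+1)%4]))
# jig +y = from corner1(right) to corner0(left)
d=(c[0]-c[1])+(c[3]-c[2]); yaw=np.arctan2(d[1],d[0])-np.pi/2; e=(c[0]-c[3])+(c[1]-c[2]); print('yaw',yaw,np.arctan2(e[1],e[0]))
J=R.from_euler('z',yaw).as_matrix(); o=c.mean(0)*[1,1,0]
j=lambda P:(np.atleast_2d(P)-o)@J
print('mark top: line end,head corners',j(plane(g,T([(368,214),(334,138),(380,134),(383,160),(337,167)]),.0385)))
print('mark side',j(plane(s,S([(572,266),(626,220),(660,213),(684,263),(650,273)]),.0385)))
print('pointer',j(plane(g,T([(504,208)]),.0525)),j(plane(s,S([(633,410)]),.0525)))
print('socket top',j(plane(g,T([(496,257),(547,249),(563,333),(509,342)]),.0825)))
print('block top',j(plane(g,T([(471,238),(566,223),(584,352),(492,366)]),.0825)).mean(0),'side',j(plane(s,S([(575,324),(632,450),(438,512),(393,382)]),.0825)).mean(0))
print('sock side',j(plane(s,S([(555,364),(583,430),(463,467),(440,401)]),.0825)).mean(0))
print('tab top',j(plane(g,T([(528,406),(572,398),(576,440),(533,448)]),.1125)),'side',j(plane(s,S([(283,430),(340,414),(347,446),(290,460)]),.1125)))
T1=lambda p:np.array(p)/4+[130,140]-.37
S1=lambda p:np.array(p)/4+[220,140]-.37
f=plane(g,T1([(281,280),(346,249),(400,351),(335,382)]),.036);print('flange',f,f.mean(0),np.arctan2(*(f[1]-f[2]+f[0]-f[3])[[1,0]]))
f=plane(g,T1([(299,281),(320,272),(348,331),(328,343)]),.074);print('grip',f.mean(0),np.arctan2(*(f[1]-f[2]+f[0]-f[3])[[1,0]]))
f=plane(s,S1([(313,219),(393,181),(442,211),(361,250)]),.036);print('flange side',f,f.mean(0))
f=plane(s,S1([(347,165),(391,143),(407,151),(364,174)]),.074);print('grip side',f.mean(0))
lv=plane(g,np.array([(277.5,158.5),(288.5,158.5),(297,342),(286,342)]),.055);print('level',lv)
print('tape',plane(g,[(243,284)],.06),'blue',plane(g,[(182,288)],.036),'turq',plane(g,[(237,168),(158,208)],.036))
k=state();print(R.from_quat(k['eef_rot']).as_matrix())
E
```

```text
[[ 0.6832 -0.0502  0.038 ]
 [ 0.7366 -0.4427  0.038 ]
 [ 0.4422 -0.4839  0.038 ]
 [ 0.3891 -0.0869  0.038 ]] centre [ 0.5628 -0.2659  0.038 ]
0.39614463658374466
0.2973011777223764
0.40054727475441065
0.2963791081140219
yaw 0.13404616872246833 0.13177951181310035
mark top: line end,head corners [[ 0.0655  0.0128  0.0385]
 [ 0.112   0.0257  0.0385]
 [ 0.1108 -0.0014  0.0385]
 [ 0.0955 -0.0008  0.0385]
 [ 0.095   0.0266  0.0385]]
mark side [[0.0661 0.0152 0.0385]
 [0.0978 0.0291 0.0385]
 [0.1135 0.0277 0.0385]
 [0.1123 0.0012 0.0385]
 [0.0964 0.0014 0.0385]]
pointer [[ 0.0572 -0.0631  0.0525]] [[ 0.0588 -0.0602  0.0525]]
socket top [[ 0.0278 -0.0456  0.0825]
 [ 0.0284 -0.0752  0.0825]
 [-0.0194 -0.0768  0.0825]
 [-0.0202 -0.0455  0.0825]]
block top [ 0.0045 -0.0606  0.0825] side [ 0.0055 -0.0615  0.0825]
sock side [ 0.0057 -0.0617  0.0825]
tab top [[-0.0569 -0.0421  0.1125]
 [-0.056  -0.0671  0.1125]
 [-0.0788 -0.0657  0.1125]
 [-0.0797 -0.0414  0.1125]] side [[-0.0787 -0.0564  0.1125]
 [-0.0581 -0.0571  0.1125]
 [-0.0593 -0.0692  0.1125]
 [-0.0793 -0.0677  0.1125]]
flange [[0.6396 0.2766 0.036 ]
 [0.6568 0.2407 0.036 ]
 [0.6002 0.2096 0.036 ]
 [0.5831 0.2453 0.036 ]] [0.6199 0.2431 0.036 ] 0.5041922528441757
grip [0.6199 0.2451 0.074 ] 0.45911754301286684
flange side [[0.5854 0.2469 0.036 ]
 [0.6364 0.2752 0.036 ]
 [0.6582 0.2404 0.036 ]
 [0.607  0.2126 0.036 ]] [0.6218 0.2438 0.036 ]
grip side [0.6223 0.2437 0.074 ]
level [[0.7497 0.1044 0.055 ]
 [0.7496 0.0803 0.055 ]
 [0.3537 0.0597 0.055 ]
 [0.3536 0.0831 0.055 ]]
tape [[0.4763 0.1753 0.06  ]] blue [[0.4668 0.3129 0.036 ]] turq [[0.7328 0.1957 0.036 ]
 [0.6434 0.3714 0.036 ]]
[[-0.0002  0.3771 -0.9262]
 [ 0.0004 -0.9262 -0.3771]
 [-1.     -0.0004  0.    ]]
```

Orange insert confirmed in both close crops: the orange grip on a dark flange, at top (214,218) and side (313,187). World estimates:

| Item | Estimate |
|---|---|
| Orange insert | (0.621, 0.2435), yaw 0.502 |
| Jig | origin (0.563, -0.266), yaw 0.133 |
| Carriage | jig y ≈ -0.061 |
| Mark | jig y ≈ +0.0135 |

First I turn the tool to line up with jig y.

```bash
cat >> h.py <<'E'
def to(x,y,z,yaw_y):
    s=state(); M=R.from_quat(s['eef_rot']).as_matrix(); p=s['tool_pos']
    # goal: tool x down, tool y at yaw_y
    c,sn=np.cos(yaw_y),np.sin(yaw_y); G=np.array([[0,c,sn],[0,sn,-c],[-1,0,0]])
    np.set_printoptions(precision=4,suppress=True)
    print('clock',s['clock'],'pos',p,'w',s['width'],'F',s['ft_force'])
    print('delta in current tool',M.T@(np.array([x,y,z])-p),'in goal tool',G.T@(np.array([x,y,z])-p),'rot',R.from_matrix(M.T@G).as_rotvec())
JO=np.array([.5628,-.2659]);JY=.133
def jw(x,y):
    c,s=np.cos(JY),np.sin(JY); return JO+[c*x-s*y,s*x+c*y]
E
python3 -c "
from h import *
to(*jw(-.07,-.061),.205,JY-np.pi/2)"
```

```text
clock 0.3 pos [ 0.2545 -0.625   0.2052] w 1.0040346530283748 F [ 0.5184 -0.7401 -0.9457]
delta in current tool [ 0.0003 -0.1749 -0.3379] in goal tool [ 0.0002 -0.2541 -0.2832] rot [0.2537 0.0001 0.0004]
```

servo_tool([
  {"grip": 0.094,"x": 0,"y": 0,"z": 0,"rx": 0.12,"ry": 0,"rz": 0},
  {"grip": 0.094,"x": 0,"y": 0,"z": 0,"rx": 0.12,"ry": 0,"rz": 0},
  {"grip": 0.094,"x": 0,"y": 0,"z": -0.04,"rx": 0,"ry": 0,"rz": 0},
  {"grip": 0.094,"x": 0,"y": 0,"z": -0.04,"rx": 0,"ry": 0,"rz": 0},
  {"grip": 0.094,"x": 0,"y": -0.04,"z": -0.02,"rx": 0,"ry": 0,"rz": 0},
])

```text
clock: 0.72
tool_pos: [0.3426, -0.5802, 0.2041]
eef_rot: [-0.704, -0.042, 0.707, -0.044]
ft_force: [1.3, 1.9, 0.2]
width: 1.001
```

```bash
python3 -c "
from h import *
to(*jw(-.07,-.061),.205,JY-np.pi/2)"
```

```text
clock 0.7167 pos [ 0.3426 -0.5802  0.2041] w 1.000808275491219 F [1.2884 1.9206 0.1649]
delta in current tool [-0.002  -0.2235 -0.1873] in goal tool [-0.0009 -0.2214 -0.1899] rot [-0.0116  0.004  -0.0014]
```

servo_tool([
  {"grip": 0.094,"x": 0,"y": -0.03,"z": -0.026,"rx": -0.01,"ry": 0,"rz": 0},
  {"grip": 0.094,"x": 0,"y": -0.03,"z": -0.026,"rx": 0,"ry": 0,"rz": 0},
  {"grip": 0.094,"x": 0,"y": -0.03,"z": -0.026,"rx": 0,"ry": 0,"rz": 0},
  {"grip": 0.094,"x": 0,"y": -0.03,"z": -0.026,"rx": 0,"ry": 0,"rz": 0},
  {"grip": 0.094,"x": 0,"y": -0.03,"z": -0.026,"rx": 0,"ry": 0,"rz": 0},
])

```text
clock: 1.13
tool_pos: [0.455, -0.4077, 0.2018]
eef_rot: [-0.704, -0.045, 0.708, -0.046]
ft_force: [0.9, -0.1, 0.7]
width: 1.006
```

```bash
python3 -c "
from h import *
to(*jw(-.07,-.061),.205,JY-np.pi/2)"
```

```text
clock 1.1333 pos [ 0.455  -0.4077  0.2018] w 1.005633735262466 F [ 0.8787 -0.1468  0.6633]
delta in current tool [-0.0036 -0.0655 -0.0553] in goal tool [-0.0032 -0.0652 -0.0556] rot [-0.0042  0.0057 -0.0007]
```

servo_tool([
  {"grip": 0.094,"x": 0,"y": -0.033,"z": -0.028,"rx": -0.004,"ry": 0.005,"rz": 0},
  {"grip": 0.094,"x": 0,"y": -0.027,"z": -0.023,"rx": 0,"ry": 0,"rz": 0},
  {"grip": 0.094,"x": 0,"y": 0,"z": 0,"rx": 0,"ry": 0,"rz": 0},
  {"grip": 0.094,"x": 0,"y": 0,"z": 0,"rx": 0,"ry": 0,"rz": 0},
  {"grip": 0.094,"x": 0,"y": 0,"z": 0,"rx": 0,"ry": 0,"rz": 0},
])

```text
clock: 1.55
tool_pos: [0.5036, -0.3308, 0.202]
eef_rot: [0.706, 0.052, -0.704, 0.051]
ft_force: [0.1, 0.7, -0.0]
width: 1.003
```

```bash
python3 -c "
from h import *
to(*jw(-.07,-.061),.078,JY-np.pi/2)"
```

```text
clock 1.55 pos [ 0.5036 -0.3308  0.202 ] w 1.0028372116135804 F [ 0.1299  0.6563 -0.0375]
delta in current tool [0.124  0.0047 0.0031] in goal tool [0.124  0.0046 0.0027] rot [ 0.0137 -0.0021  0.0016]
```

servo_tool([
  {"grip": 0.094,"x": 0.03,"y": 0.004,"z": 0.002,"rx": 0.013,"ry": -0.002,"rz": 0},
  {"grip": 0.094,"x": 0.035,"y": 0,"z": 0,"rx": 0,"ry": 0,"rz": 0},
  {"grip": 0.094,"x": 0.035,"y": 0,"z": 0,"rx": 0,"ry": 0,"rz": 0},
  {"grip": 0.094,"x": 0.018,"y": 0,"z": 0,"rx": 0,"ry": 0,"rz": 0},
  {"grip": 0.094,"x": 0,"y": 0,"z": 0,"rx": 0,"ry": 0,"rz": 0},
])

```text
clock: 1.97
tool_pos: [0.5009, -0.3421, 0.0824]
eef_rot: [0.707, 0.043, -0.704, 0.046]
ft_force: [-0.1, 0.0, -0.0]
width: 0.998
```

```bash
python3 -c "
from h import *
to(*jw(-.07,-.061),.078,JY-np.pi/2)
g=get_image('top');crop(g,(340,160,550,330),'t3.png',3.8);g=get_image('side');crop(g,(210,300,430,480),'s3.png',3.5)"
```

```text
clock 1.9667 pos [ 0.5009 -0.3421  0.0824] w 0.9977901547856085 F [-0.0809  0.0147 -0.034 ]
delta in current tool [ 0.0043 -0.0064 -0.0014] in goal tool [ 0.0044 -0.0063 -0.0014] rot [-0.0069 -0.0042 -0.0039]
```

View pics/s3.png

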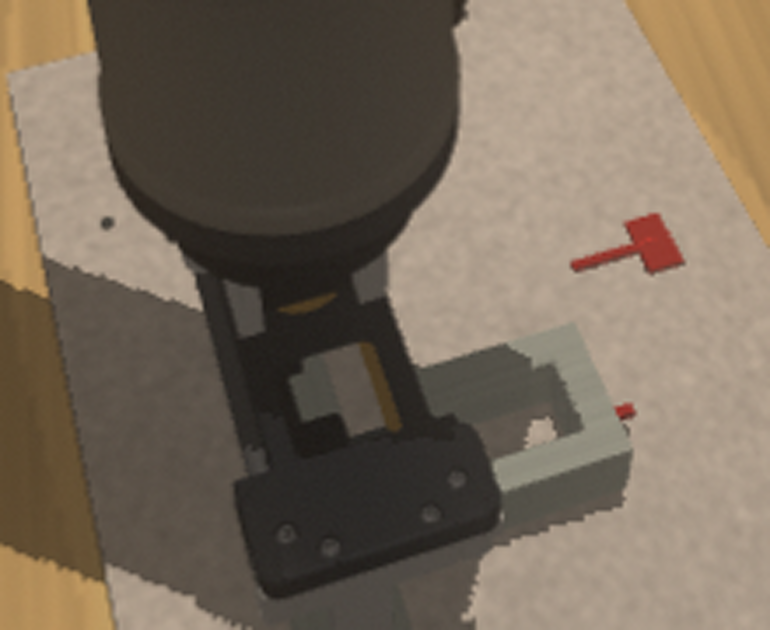

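The side view shows the fingers straddling the tab, with its top visible between them at crop (320,430). The pointer is still at (628,410). Now I close on the tab.

servo_tool([
  {"grip": 0.094,"x": 0.004,"y": -0.006,"z": -0.001,"rx": -0.007,"ry": -0.004,"rz": -0.004},
  {"grip": 0.04,"x": 0,"y": 0,"z": 0,"rx": 0,"ry": 0,"rz": 0},
  {"grip": 0.005,"x": 0,"y": 0,"z": 0,"rx": 0,"ry": 0,"rz": 0},
  {"grip": 0.0,"x": 0,"y": 0,"z": 0,"rx": 0,"ry": 0,"rz": 0},
  {"grip": 0.0,"x": 0,"y": 0,"z": 0,"rx": 0,"ry": 0,"rz": 0},
])

```text
clock: 2.48
tool_pos: [0.505, -0.339, 0.0875]
eef_rot: [0.709, 0.045, -0.702, 0.049]
ft_force: [0.2, 0.1, 0.7]
width: 0.756
```

servo_tool([
  {"grip": 0.0,"x": 0,"y": 0,"z": 0,"rx": 0,"ry": 0,"rz": 0},
  {"grip": 0.0,"x": 0,"y": 0,"z": 0,"rx": 0,"ry": 0,"rz": 0},
  {"grip": 0.0,"x": 0,"y": 0,"z": 0,"rx": 0,"ry": 0,"rz": 0},
  {"grip": 0.0,"x": 0,"y": 0,"z": 0,"rx": 0,"ry": 0,"rz": 0},
  {"grip": 0.0,"x": 0,"y": 0,"z": 0,"rx": 0,"ry": 0,"rz": 0},
])

```text
clock: 2.9
tool_pos: [0.5057, -0.3393, 0.0891]
eef_rot: [0.71, 0.044, -0.702, 0.049]
ft_force: [-1.4, -0.0, 0.3]
width: 0.399
```

```bash
python3 -c "
from h import *
to(*jw(-.07,.0135),.078,JY-np.pi/2)
g=get_image('side');crop(g,(210,300,430,480),'s4.png',3.5)
c=blobs(g,(0,150,80),(5,255,255),(360,340,430,430),3);print([(b[0],b[1][4]) for b in c])"
```

```text
clock 2.9 pos [ 0.5057 -0.3393  0.0891] w 0.39909677644401303 F [-1.3901 -0.0015  0.2822]
delta in current tool [ 0.0104 -0.0788  0.0039] in goal tool [ 0.0111 -0.0787  0.0037] rot [-0.0008 -0.0108 -0.0079]
[(array([393.3333, 369.6505]), np.int32(186)), (array([387.7273, 416.8182]), np.int32(11))]
```

View pics/s4.png

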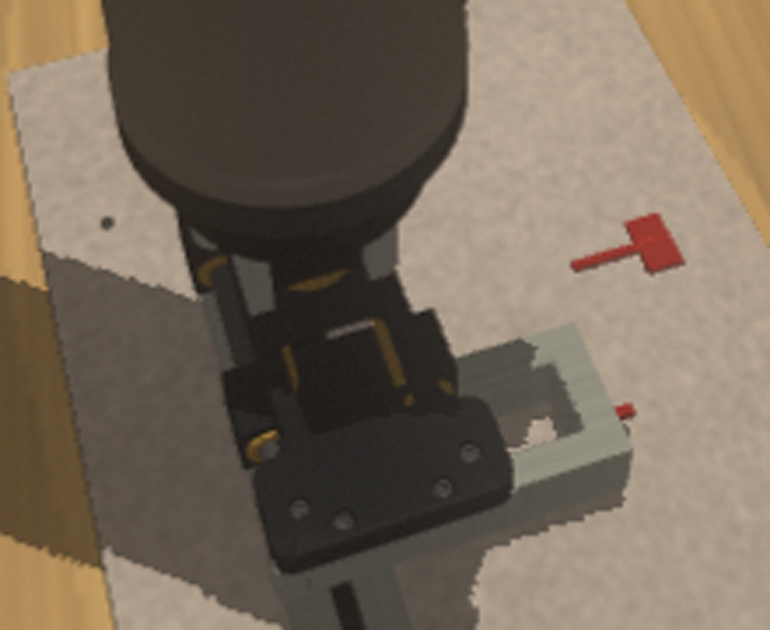

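The pointer is unmoved and the fingers are about 40% open and still closing. I keep closing and correct the small upward drift.

servo_tool([
  {"grip": 0.0,"x": 0.006,"y": 0,"z": 0.003,"rx": 0,"ry": -0.01,"rz": -0.008},
  {"grip": 0.0,"x": 0.004,"y": 0,"z": 0.001,"rx": 0,"ry": 0,"rz": 0},
  {"grip": 0.0,"x": 0.001,"y": 0,"z": 0,"rx": 0,"ry": 0,"rz": 0},
  {"grip": 0.0,"x": 0,"y": 0,"z": 0,"rx": 0,"ry": 0,"rz": 0},
  {"grip": 0.0,"x": 0,"y": 0,"z": 0,"rx": 0,"ry": 0,"rz": 0},
])

```text
clock: 3.37
tool_pos: [0.5015, -0.3397, 0.0769]
eef_rot: [-0.705, -0.047, 0.706, -0.046]
ft_force: [-1.9, 0.6, 8.9]
width: 0.128
```

servo_tool([
  {"grip": 0.0,"x": 0,"y": 0,"z": 0,"rx": 0,"ry": 0,"rz": 0},
  {"grip": 0.0,"x": 0,"y": 0,"z": 0,"rx": 0,"ry": 0,"rz": 0},
  {"grip": 0.0,"x": 0,"y": 0,"z": 0,"rx": 0,"ry": 0,"rz": 0},
  {"grip": 0.0,"x": 0,"y": 0,"z": 0,"rx": 0,"ry": 0,"rz": 0},
  {"grip": 0.0,"x": 0,"y": 0,"z": 0,"rx": 0,"ry": 0,"rz": 0},
])

```text
clock: 3.78
tool_pos: [0.5015, -0.3397, 0.0769]
eef_rot: [-0.705, -0.047, 0.706, -0.046]
ft_force: [-1.0, 1.4, 3.0]
width: 0.124
```

```bash
python3 -c "
from h import *
to(*jw(-.07,.0135),.078,JY-np.pi/2)
g=get_image('side')
c=blobs(g,(0,150,80),(5,255,255),(360,340,430,430),3);print([(b[0],b[1][4]) for b in c])"
```

```text
clock 3.7833 pos [ 0.5015 -0.3397  0.0769] w 0.1240869538116173 F [-1.0241  1.3583  3.0218]
delta in current tool [-0.001  -0.0785 -0.0005] in goal tool [-0.0011 -0.0785 -0.0005] rot [-0.0003  0.0007  0.0016]
[(array([393.3784, 369.6324]), np.int32(185)), (array([389.3636, 419.9091]), np.int32(11))]
```

Tab gripped (opening ≈ 12 mm). Now I slide it toward the mark.

servo_tool([
  {"grip": 0.0,"x": 0,"y": -0.014,"z": 0,"rx": 0,"ry": 0,"rz": 0},
  {"grip": 0.0,"x": 0,"y": -0.016,"z": 0,"rx": 0,"ry": 0,"rz": 0},
  {"grip": 0.0,"x": 0,"y": -0.016,"z": 0,"rx": 0,"ry": 0,"rz": 0},
  {"grip": 0.0,"x": 0,"y": -0.016,"z": 0,"rx": 0,"ry": 0,"rz": 0},
  {"grip": 0.0,"x": 0,"y": -0.01,"z": 0,"rx": 0,"ry": 0,"rz": 0},
])

```text
clock: 4.25
tool_pos: [0.492, -0.2681, 0.0769]
eef_rot: [0.706, 0.045, -0.705, 0.046]
ft_force: [2.3, -2.6, -0.9]
width: 0.127
```

servo_tool([
  {"grip": 0.0,"x": 0,"y": 0,"z": 0,"rx": 0,"ry": 0,"rz": 0},
  {"grip": 0.0,"x": 0,"y": 0,"z": 0,"rx": 0,"ry": 0,"rz": 0},
  {"grip": 0.0,"x": 0,"y": 0,"z": 0,"rx": 0,"ry": 0,"rz": 0},
  {"grip": 0.0,"x": 0,"y": 0,"z": 0,"rx": 0,"ry": 0,"rz": 0},
  {"grip": 0.0,"x": 0,"y": 0,"z": 0,"rx": 0,"ry": 0,"rz": 0},
])

```text
clock: 4.67
tool_pos: [0.4915, -0.2651, 0.0769]
eef_rot: [0.706, 0.046, -0.705, 0.047]
ft_force: [-0.5, 1.8, 3.8]
width: 0.127
```

```bash
cat > m.py <<'E'
from h import *
import sys
to(*jw(-.07,.0135),.078,JY-np.pi/2)
for n,roi in(('side',(340,330,430,430)),('top',(400,180,490,240))):
    g=get_image(n); crop(g,roi,f'{n}{sys.argv[1]}.png',7)
    for b in blobs(g,(0,130,60),(6,255,255),roi,3): print(n,b[0],b[1],)
E
python3 m.py 5
```

```text
clock 4.6667 pos [ 0.4915 -0.2651  0.0769] w 0.1267659787694572 F [-0.5438  1.7849  3.8325]
delta in current tool [-0.0011 -0.0033 -0.0005] in goal tool [-0.0011 -0.0033 -0.0005] rot [-0.0013 -0.0004 -0.0008]
side [392.9231 369.7885] [373 361  32  17 208]
side [368.1 374.1] [366 373   5   3  10]
top [433.9904 200.75  ] [428 195  12  21 104]
top [440.5 221. ] [440 219   2   5  10]
```

View pics/side5.png

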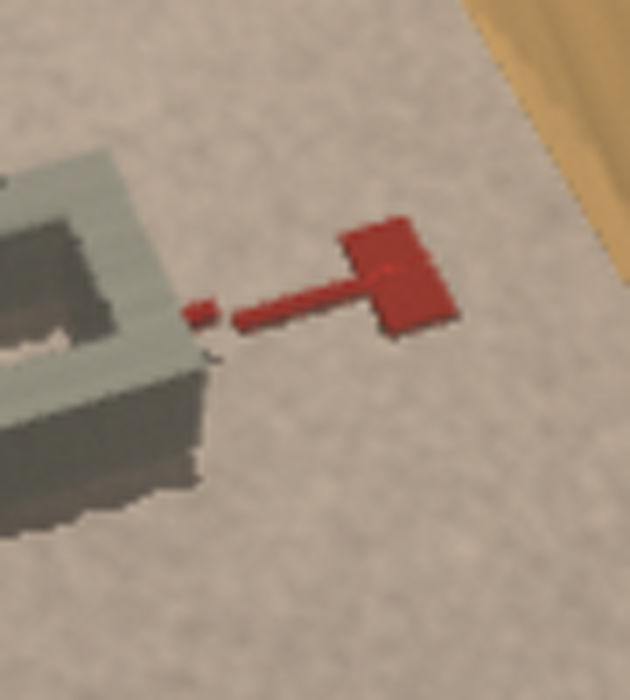

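View pics/top5.png

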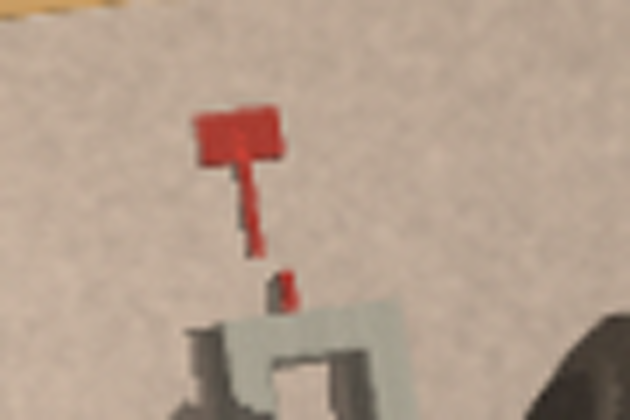

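```bash
cat > py.py <<'E'
from h import *
c,s_=np.cos(JY),np.sin(JY)
def jp(P): d=P[:,:2]-JO; return np.c_[d[:,0]*c+d[:,1]*s_,-d[:,0]*s_+d[:,1]*c]
E
python3 - <<'E'
from py import *
g=get_image('top');s=get_image('side')
t=lambda L:np.array(L)/7+[400,180]-.43
u=lambda L:np.array(L)/7+[340,330]-.43
print('top ptr',jp(plane(g,t([(288,278),(291,302)]),.0525)),'line',jp(plane(g,t([(247,180),(253,215),(258,250)]),.039)),'head',jp(plane(g,t([(239,136)]),.039)))
print('side ptr',jp(plane(s,u([(200,313)]),.0525)),'line',jp(plane(s,u([(245,321),(300,305),(355,288)]),.039)),'head',jp(plane(s,u([(400,276)]),.039)))
E
```

```text
top ptr [[0.05561301 0.00783839]
 [0.04808405 0.00804718]] line [[0.08921203 0.01292075]
 [0.07799662 0.01272786]
 [0.06684208 0.01284365]] head [[0.10335949 0.0132988 ]]
side ptr [[0.05565136 0.01151023]] line [[0.06819263 0.01457297]
 [0.08098451 0.01447118]
 [0.09398498 0.01460008]] head [[0.1044992  0.01426737]]
```

Along the rail the pointer is still short of the mark, by 5 mm in the top view and 3 mm in the side view. I move on 4 mm.

servo_tool([
  {"grip": 0.0,"x": 0,"y": -0.004,"z": 0,"rx": 0,"ry": 0,"rz": 0},
  {"grip": 0.0,"x": 0,"y": 0,"z": 0,"rx": 0,"ry": 0,"rz": 0},
  {"grip": 0.0,"x": 0,"y": 0,"z": 0,"rx": 0,"ry": 0,"rz": 0},
  {"grip": 0.0,"x": 0,"y": 0,"z": 0,"rx": 0,"ry": 0,"rz": 0},
  {"grip": 0.0,"x": 0,"y": 0,"z": 0,"rx": 0,"ry": 0,"rz": 0},
])

```text
clock: 5.28
tool_pos: [0.4911, -0.2619, 0.0769]
eef_rot: [0.706, 0.046, -0.705, 0.047]
ft_force: [-0.2, 0.3, 2.8]
width: 0.124
```

```bash
python3 m.py 6
```

```text
clock 5.2833 pos [ 0.4911 -0.2619  0.0769] w 0.12400996223121229 F [-0.218   0.3143  2.822 ]
delta in current tool [-0.0011 -0.     -0.0005] in goal tool [-0.0011 -0.     -0.0005] rot [-0.0023 -0.001  -0.002 ]
side [393.0145 369.7681] [373 361  32  17 207]
side [367.6364 372.0909] [366 371   4   3  11]
top [434.0388 200.7961] [428 195  12  21 103]
top [439.2 221.8] [438 219   3   6  10]
```

View pics/side6.png

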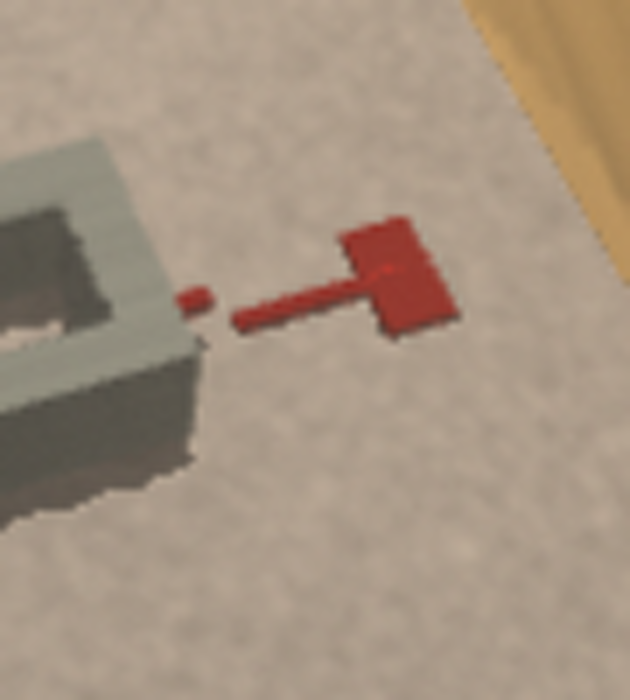

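View pics/top6.png

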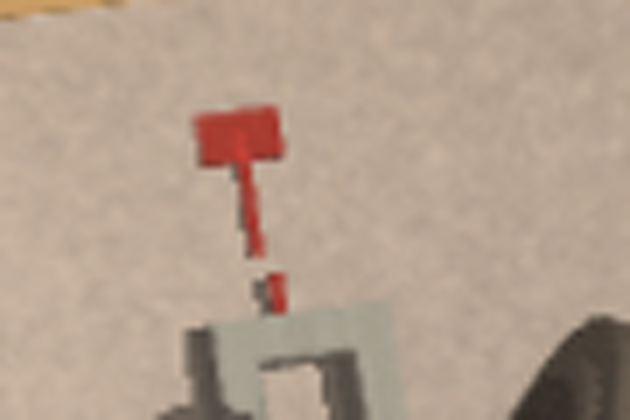

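```bash
python3 - <<'E'
from py import *
g=get_image('top');s=get_image('side')
t=lambda L:np.array(L)/7+[400,180]-.43
u=lambda L:np.array(L)/7+[340,330]-.43
print('top ptr',jp(plane(g,t([(276,280),(279,304)]),.0525)))
print('side ptr',jp(plane(s,u([(194,301)]),.0525)))
E
```

```text
top ptr [[0.05548352 0.01167122]
 [0.04795636 0.01187771]]
side ptr [[0.05557361 0.01461808]]
```

The pointer is now within about 1 mm of the mark in both views (top -1.0 mm, side 0.0 mm). I release, let the tool settle and rise.

servo_tool([
  {"grip": 0.05,"x": 0,"y": 0,"z": 0,"rx": 0,"ry": 0,"rz": 0},
  {"grip": 0.05,"x": 0,"y": 0,"z": 0,"rx": 0,"ry": 0,"rz": 0},
  {"grip": 0.06,"x": 0,"y": 0,"z": 0,"rx": 0,"ry": 0,"rz": 0},
  {"grip": 0.06,"x": 0,"y": 0,"z": 0,"rx": 0,"ry": 0,"rz": 0},
  {"grip": 0.06,"x": 0,"y": 0,"z": 0,"rx": 0,"ry": 0,"rz": 0},
])

```text
clock: 5.9
tool_pos: [0.4906, -0.262, 0.0763]
eef_rot: [0.706, 0.045, -0.705, 0.047]
ft_force: [-0.1, 0.3, -0.0]
width: 0.446
```

```bash
python3 m.py 7
```

```text
clock 5.9 pos [ 0.4906 -0.262   0.0763] w 0.44624642167089174 F [-0.0698  0.3493 -0.0178]
delta in current tool [-0.0017 -0.0001 -0.001 ] in goal tool [-0.0017 -0.0001 -0.001 ] rot [-0.0026 -0.0003 -0.0018]
side [393.0049 369.8107] [373 361  32  17 206]
side [367.6364 372.0909] [366 371   4   3  11]
top [433.9118 200.7941] [428 195  12  21 102]
top [439.2 221.8] [438 219   3   6  10]
```

Released and the pointer hasn't moved. I rise straight up.

servo_tool([
  {"grip": 0.06,"x": -0.02,"y": 0,"z": 0,"rx": 0,"ry": 0,"rz": 0},
  {"grip": 0.06,"x": -0.035,"y": 0,"z": 0,"rx": 0,"ry": 0,"rz": 0},
  {"grip": 0.06,"x": -0.035,"y": 0,"z": 0,"rx": 0,"ry": 0,"rz": 0},
  {"grip": 0.06,"x": -0.03,"y": 0,"z": 0,"rx": 0,"ry": 0,"rz": 0},
  {"grip": 0.06,"x": 0,"y": 0,"z": 0,"rx": 0,"ry": 0,"rz": 0},
])

```text
clock: 6.42
tool_pos: [0.4889, -0.261, 0.1991]
eef_rot: [-0.704, -0.046, 0.707, -0.046]
ft_force: [0.8, -0.3, -0.4]
width: 0.641
```

```bash
python3 m.py 8;python3 -c "
from h import *
to(.621,.2435,.2,.502-np.pi/2)"
```

```text
clock 6.4167 pos [ 0.4889 -0.261   0.1991] w 0.6411477539179116 F [ 0.7612 -0.2604 -0.4164]
delta in current tool [ 0.1211  0.0013 -0.0032] in goal tool [ 0.1211  0.0011 -0.0026] rot [-0.0024  0.0048  0.0012]
side [393.0145 369.7681] [373 361  32  17 207]
side [367.6364 372.0909] [366 371   4   3  11]
top [433.9604 200.8416] [428 195  12  21 101]
top [439.2 221.8] [438 219   3   6  10]
clock 6.5167 pos [ 0.4873 -0.2603  0.1949] w 0.6386962128859237 F [-0.5005 -0.156  -0.8695]
delta in current tool [-0.0052 -0.4821 -0.1982] in goal tool [-0.0051 -0.3773 -0.3596] rot [-0.3713  0.0079  0.0049]
```

View pics/top8.png

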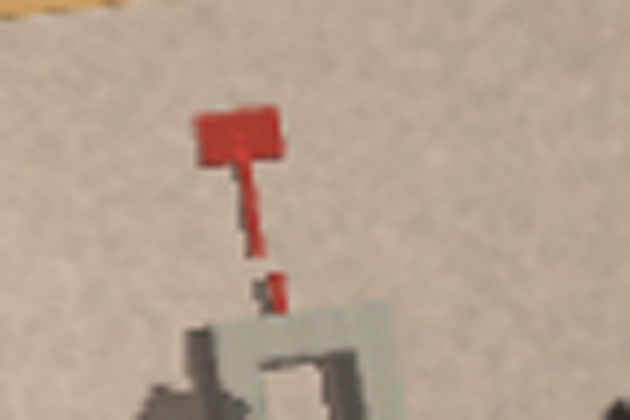

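The red pointer tip (277,292) stays in line with the mark's line. Next I travel over to the orange insert.

servo_tool([
  {"grip": 0.06,"x": -0.002,"y": -0.034,"z": -0.014,"rx": 0,"ry": 0,"rz": 0},
  {"grip": 0.06,"x": -0.002,"y": -0.034,"z": -0.014,"rx": 0,"ry": 0,"rz": 0},
  {"grip": 0.06,"x": -0.002,"y": -0.034,"z": -0.014,"rx": 0,"ry": 0,"rz": 0},
  {"grip": 0.06,"x": -0.002,"y": -0.034,"z": -0.014,"rx": 0,"ry": 0,"rz": 0},
  {"grip": 0.06,"x": -0.002,"y": -0.034,"z": -0.014,"rx": 0,"ry": 0,"rz": 0},
])

```text
clock: 6.93
tool_pos: [0.5313, -0.085, 0.1985]
eef_rot: [-0.7, -0.042, 0.712, -0.04]
ft_force: [1.1, -0.4, -0.5]
width: 0.64
```

servo_tool([
  {"grip": 0.06,"x": -0.002,"y": -0.034,"z": -0.014,"rx": 0,"ry": 0,"rz": 0},
  {"grip": 0.06,"x": -0.002,"y": -0.034,"z": -0.014,"rx": 0,"ry": 0,"rz": 0},
  {"grip": 0.06,"x": 0,"y": -0.034,"z": -0.014,"rx": 0,"ry": 0,"rz": 0},
  {"grip": 0.06,"x": 0,"y": -0.034,"z": -0.014,"rx": 0,"ry": 0,"rz": 0},
  {"grip": 0.06,"x": 0,"y": -0.034,"z": -0.014,"rx": 0,"ry": 0,"rz": 0},
])

```text
clock: 7.35
tool_pos: [0.5789, 0.1006, 0.1949]
eef_rot: [-0.697, -0.041, 0.715, -0.04]
ft_force: [0.3, -1.0, -0.5]
width: 0.642
```

```bash
python3 -c "
from h import *
to(.621,.2435,.2,.502-np.pi/2)"
```

```text
clock 7.35 pos [0.5789 0.1006 0.1949] w 0.6420446932115932 F [ 0.2634 -0.9628 -0.4927]
delta in current tool [-0.0061 -0.1371 -0.0581] in goal tool [-0.0051 -0.105  -0.1057] rot [-0.387   0.0245  0.0083]
```

servo_tool([
  {"grip": 0.06,"x": -0.002,"y": -0.034,"z": -0.014,"rx": 0,"ry": 0.02,"rz": 0.008},
  {"grip": 0.06,"x": -0.002,"y": -0.034,"z": -0.014,"rx": 0,"ry": 0,"rz": 0},
  {"grip": 0.06,"x": 0,"y": -0.034,"z": -0.014,"rx": 0,"ry": 0,"rz": 0},
  {"grip": 0.06,"x": 0,"y": -0.026,"z": -0.012,"rx": 0,"ry": 0,"rz": 0},
  {"grip": 0.06,"x": 0,"y": 0,"z": 0,"rx": -0.12,"ry": 0,"rz": 0},
])

```text
clock: 7.77
tool_pos: [0.6148, 0.2491, 0.1885]
eef_rot: [-0.697, -0.083, 0.707, -0.085]
ft_force: [-0.7, 0.3, 0.3]
width: 0.641
```

servo_tool([
  {"grip": 0.06,"x": 0,"y": 0,"z": 0,"rx": -0.12,"ry": 0,"rz": 0},
  {"grip": 0.06,"x": 0,"y": 0,"z": 0,"rx": -0.12,"ry": 0,"rz": 0},
  {"grip": 0.06,"x": 0,"y": 0,"z": 0,"rx": 0,"ry": 0,"rz": 0},
  {"grip": 0.06,"x": 0,"y": 0,"z": 0,"rx": 0,"ry": 0,"rz": 0},
  {"grip": 0.06,"x": 0,"y": 0,"z": 0,"rx": 0,"ry": 0,"rz": 0},
])

```text
clock: 8.18
tool_pos: [0.611, 0.2524, 0.179]
eef_rot: [-0.676, -0.172, 0.695, -0.172]
ft_force: [0.8, -0.1, -0.3]
width: 0.64
```

```bash
python3 -c "
from h import *
to(.621,.2435,.15,.502-np.pi/2)"
```

```text
clock 8.1833 pos [0.611  0.2524 0.179 ] w 0.6397585393096785 F [ 0.7553 -0.0534 -0.3363]
delta in current tool [ 0.0288  0.0127 -0.0054] in goal tool [ 0.029   0.0126 -0.0045] rot [-0.0095  0.0262  0.0067]
```

servo_tool([
  {"grip": 0.06,"x": 0.01,"y": 0.012,"z": -0.004,"rx": -0.009,"ry": 0.025,"rz": 0.006},
  {"grip": 0.06,"x": 0.015,"y": 0,"z": 0,"rx": 0,"ry": 0,"rz": 0},
  {"grip": 0.06,"x": 0,"y": 0,"z": 0,"rx": 0,"ry": 0,"rz": 0},
  {"grip": 0.06,"x": 0,"y": 0,"z": 0,"rx": 0,"ry": 0,"rz": 0},
  {"grip": 0.06,"x": 0,"y": 0,"z": 0,"rx": 0,"ry": 0,"rz": 0},
])

```text
clock: 8.6
tool_pos: [0.6199, 0.2417, 0.1524]
eef_rot: [-0.686, -0.17, 0.687, -0.17]
ft_force: [-0.3, -0.1, -0.4]
width: 0.637
```

```bash
python3 -c "
from h import *
to(.621,.2435,.047,.502-np.pi/2)
g=get_image('side');crop(g,(230,50,410,230),'s9.png',3.3)
g=get_image('top');crop(g,(130,130,310,290),'t9.png',3.3)"
```

```text
clock 8.6 pos [0.6199 0.2417 0.1524] w 0.6371068727622299 F [-0.2511 -0.0534 -0.365 ]
delta in current tool [ 0.1054 -0.001  -0.002 ] in goal tool [ 0.1054 -0.001  -0.0018] rot [-0.0168  0.0019  0.0002]
```

View pics/s9.png

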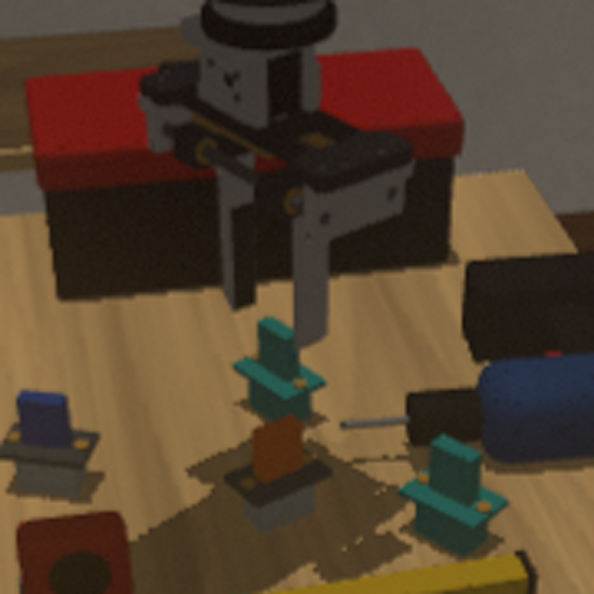

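The side view shows the open fingers directly above the orange grip at (277,445), clear of both turquoise ones. I descend.

servo_tool([
  {"grip": 0.06,"x": 0.02,"y": -0.001,"z": -0.002,"rx": -0.016,"ry": 0.002,"rz": 0},
  {"grip": 0.06,"x": 0.025,"y": 0,"z": 0,"rx": 0,"ry": 0,"rz": 0},
  {"grip": 0.06,"x": 0.025,"y": 0,"z": 0,"rx": 0,"ry": 0,"rz": 0},
  {"grip": 0.06,"x": 0.015,"y": 0,"z": 0,"rx": 0,"ry": 0,"rz": 0},
  {"grip": 0.06,"x": 0,"y": 0,"z": 0,"rx": 0,"ry": 0,"rz": 0},
])

```text
clock: 9.12
tool_pos: [0.6248, 0.2462, 0.0705]
eef_rot: [0.689, 0.176, -0.682, 0.174]
ft_force: [-0.9, -0.4, -0.4]
width: 0.641
```

```bash
python3 -c "
from h import *
to(.621,.2435,.049,.502-np.pi/2)"
```

```text
clock 9.1167 pos [0.6248 0.2462 0.0705] w 0.6406002078193729 F [-0.8871 -0.37   -0.4073]
delta in current tool [0.0215 0.0005 0.0049] in goal tool [0.0215 0.0005 0.0046] rot [-0.0014 -0.01   -0.0006]
```

servo_tool([
  {"grip": 0.06,"x": 0.012,"y": 0,"z": 0.004,"rx": -0.001,"ry": -0.01,"rz": 0},
  {"grip": 0.06,"x": 0.007,"y": 0,"z": 0,"rx": 0,"ry": 0,"rz": 0},
  {"grip": 0.06,"x": 0,"y": 0,"z": 0,"rx": 0,"ry": 0,"rz": 0},
  {"grip": 0.06,"x": 0,"y": 0,"z": 0,"rx": 0,"ry": 0,"rz": 0},
  {"grip": 0.06,"x": 0,"y": 0,"z": 0,"rx": 0,"ry": 0,"rz": 0},
])

```text
clock: 9.53
tool_pos: [0.6225, 0.2453, 0.0532]
eef_rot: [0.686, 0.175, -0.684, 0.175]
ft_force: [-0.4, 0.6, -0.6]
width: 0.639
```

```bash
python3 -c "
from h import *
to(.621,.2435,.049,.502-np.pi/2)
g=get_image('side');crop(g,(230,90,410,250),'s10.png',3.5)
g=get_image('top');crop(g,(130,130,310,290),'t10.png',3.5)"
```

```text
clock 9.5333 pos [0.6225 0.2453 0.0532] w 0.6392919868381939 F [-0.4206  0.6286 -0.6199]
delta in current tool [0.0042 0.0008 0.0022] in goal tool [0.0042 0.0008 0.0022] rot [-0.0009 -0.0021 -0.0008]
```

View pics/s10.png

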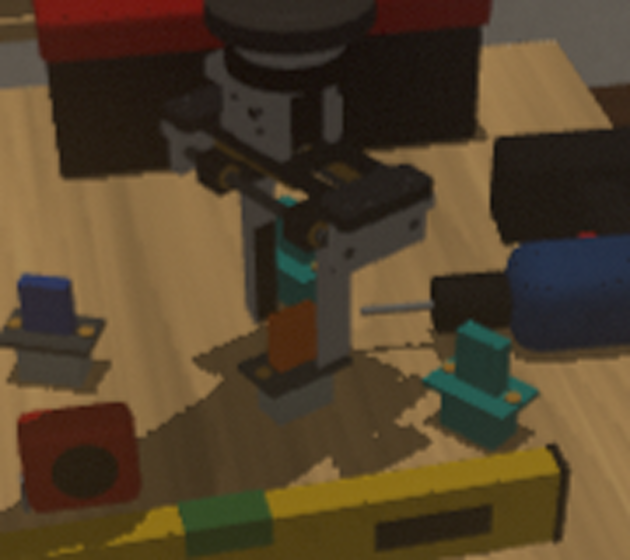

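The fingers straddle the orange grip at (292,335). I lower slightly and close.

servo_tool([
  {"grip": 0.0,"x": 0.003,"y": 0,"z": 0.001,"rx": 0,"ry": 0,"rz": 0},
  {"grip": 0.0,"x": 0,"y": 0,"z": 0,"rx": 0,"ry": 0,"rz": 0},
  {"grip": 0.0,"x": 0,"y": 0,"z": 0,"rx": 0,"ry": 0,"rz": 0},
  {"grip": 0.0,"x": 0,"y": 0,"z": 0,"rx": 0,"ry": 0,"rz": 0},
  {"grip": 0.0,"x": 0,"y": 0,"z": 0,"rx": 0,"ry": 0,"rz": 0},
])

```text
clock: 10.05
tool_pos: [0.6225, 0.245, 0.0517]
eef_rot: [0.687, 0.175, -0.683, 0.175]
ft_force: [0.8, 0.1, 0.2]
width: 0.319
```

servo_tool([
  {"grip": 0.0,"x": 0,"y": 0,"z": 0,"rx": 0,"ry": 0,"rz": 0},
  {"grip": 0.0,"x": 0,"y": 0,"z": 0,"rx": 0,"ry": 0,"rz": 0},
  {"grip": 0.0,"x": 0,"y": 0,"z": 0,"rx": 0,"ry": 0,"rz": 0},
  {"grip": 0.0,"x": 0,"y": 0,"z": 0,"rx": 0,"ry": 0,"rz": 0},
  {"grip": 0.0,"x": 0,"y": 0,"z": 0,"rx": 0,"ry": 0,"rz": 0},
])

```text
clock: 10.47
tool_pos: [0.6224, 0.2451, 0.0516]
eef_rot: [0.687, 0.175, -0.683, 0.175]
ft_force: [0.8, -0.1, -0.5]
width: 0.145
```

```bash
python3 -c "
from h import *
to(.621,.2435,.049,.502-np.pi/2)
g=get_image('side');crop(g,(230,90,410,250),'s11.png',3.5)"
```

```text
clock 10.4667 pos [0.6224 0.2451 0.0516] w 0.1450500468192843 F [ 0.7821 -0.0654 -0.5067]
delta in current tool [0.0026 0.0008 0.002 ] in goal tool [0.0026 0.0008 0.002 ] rot [-0.001  -0.0047 -0.001 ]
```

View pics/s11.png

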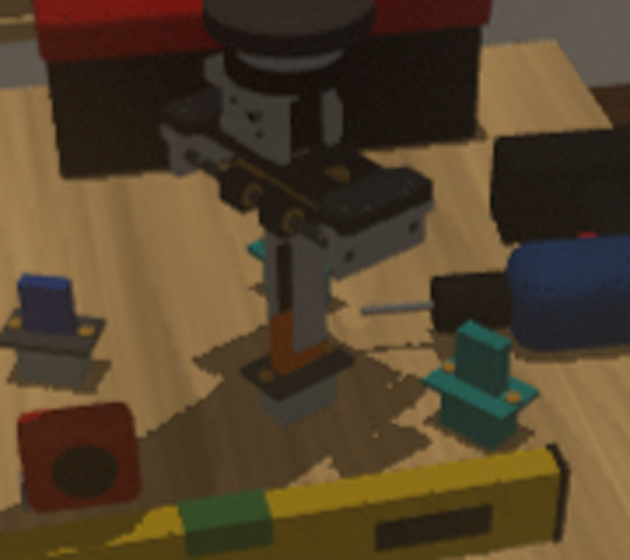

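Gripped (opening 13.6 mm, TCP 51.6 mm above the insert's underside). I lift.

servo_tool([
  {"grip": 0.0,"x": -0.015,"y": 0,"z": 0,"rx": 0,"ry": 0,"rz": 0},
  {"grip": 0.0,"x": -0.03,"y": 0,"z": 0,"rx": 0,"ry": 0,"rz": 0},
  {"grip": 0.0,"x": -0.035,"y": 0,"z": 0,"rx": 0,"ry": 0,"rz": 0},
  {"grip": 0.0,"x": -0.035,"y": 0,"z": 0,"rx": 0,"ry": 0,"rz": 0},
  {"grip": 0.0,"x": -0.03,"y": 0,"z": 0,"rx": 0,"ry": 0,"rz": 0},
])

```text
clock: 10.93
tool_pos: [0.6171, 0.2427, 0.1927]
eef_rot: [-0.681, -0.175, 0.689, -0.176]
ft_force: [1.1, 0.2, -2.5]
width: 0.143
```

servo_tool([
  {"grip": 0.0,"x": -0.01,"y": 0,"z": 0,"rx": 0,"ry": 0,"rz": 0},
  {"grip": 0.0,"x": 0,"y": 0,"z": 0,"rx": 0,"ry": 0,"rz": 0},
  {"grip": 0.0,"x": 0,"y": 0,"z": 0,"rx": 0.1,"ry": 0,"rz": 0},
  {"grip": 0.0,"x": 0,"y": 0,"z": 0,"rx": 0.1,"ry": 0,"rz": 0},
  {"grip": 0.0,"x": 0,"y": 0,"z": 0,"rx": 0.1,"ry": 0,"rz": 0},
])

```text
clock: 11.35
tool_pos: [0.6187, 0.2429, 0.2062]
eef_rot: [-0.702, -0.068, 0.705, -0.069]
ft_force: [-0.5, -0.4, -2.2]
width: 0.148
```

```bash
python3 -c "
from h import *
print(jw(.005,.0135))
to(*jw(.005,.0135),.225,JY-np.pi/2)"
```

```text
[ 0.56596563 -0.25185618]
clock 11.35 pos [0.6187 0.2429 0.2062] w 0.1480676242507547 F [-0.5377 -0.4059 -2.2312]
delta in current tool [-0.0174  0.4753  0.1473] in goal tool [-0.0188  0.4834  0.1179] rot [ 0.0612  0.0044 -0.0017]
```

servo_tool([
  {"grip": 0.0,"x": -0.015,"y": 0,"z": 0,"rx": 0.06,"ry": 0.004,"rz": 0},
  {"grip": 0.0,"x": -0.006,"y": 0.02,"z": 0.005,"rx": 0,"ry": 0,"rz": 0},
  {"grip": 0.0,"x": -0.002,"y": 0.03,"z": 0.008,"rx": 0,"ry": 0,"rz": 0},
  {"grip": 0.0,"x": -0.002,"y": 0.03,"z": 0.008,"rx": 0,"ry": 0,"rz": 0},
  {"grip": 0.0,"x": -0.002,"y": 0.03,"z": 0.008,"rx": 0,"ry": 0,"rz": 0},
])

```text
clock: 11.77
tool_pos: [0.5988, 0.1338, 0.2219]
eef_rot: [-0.701, -0.046, 0.71, -0.048]
ft_force: [0.8, 0.0, -2.4]
width: 0.149
```

```bash
python3 -c "
from h import *
to(*jw(.005,.0135),.225,JY-np.pi/2)"
```

```text
clock 11.7667 pos [0.5988 0.1338 0.2219] w 0.14857845620835508 F [ 0.7569  0.0466 -2.3902]
delta in current tool [-0.0013  0.3778  0.084 ] in goal tool [-0.0031  0.3779  0.0837] rot [ 0.0007  0.0134 -0.0018]
```

servo_tool([
  {"grip": 0.0,"x": -0.003,"y": 0.032,"z": 0.007,"rx": 0,"ry": 0.01,"rz": 0},
  {"grip": 0.0,"x": -0.002,"y": 0.032,"z": 0.007,"rx": 0,"ry": 0,"rz": 0},
  {"grip": 0.0,"x": -0.002,"y": 0.032,"z": 0.007,"rx": 0,"ry": 0,"rz": 0},
  {"grip": 0.0,"x": -0.002,"y": 0.032,"z": 0.007,"rx": 0,"ry": 0,"rz": 0},
  {"grip": 0.0,"x": -0.002,"y": 0.032,"z": 0.007,"rx": 0,"ry": 0,"rz": 0},
])

```text
clock: 12.18
tool_pos: [0.5797, -0.037, 0.2235]
eef_rot: [-0.7, -0.047, 0.711, -0.049]
ft_force: [0.9, 0.3, -0.7]
width: 0.15
```

```bash
python3 -c "
from h import *
to(*jw(.005,.0135),.225,JY-np.pi/2)"
```

```text
clock 12.1833 pos [ 0.5797 -0.037   0.2235] w 0.15008763780171588 F [ 0.9123  0.263  -0.6905]
delta in current tool [-0.0004  0.211   0.0427] in goal tool [-0.0015  0.2111  0.0421] rot [ 0.0027  0.0148 -0.0022]
```

servo_tool([
  {"grip": 0.0,"x": -0.003,"y": 0.032,"z": 0.006,"rx": 0,"ry": 0.01,"rz": 0},
  {"grip": 0.0,"x": -0.002,"y": 0.032,"z": 0.006,"rx": 0,"ry": 0,"rz": 0},
  {"grip": 0.0,"x": -0.002,"y": 0.032,"z": 0.006,"rx": 0,"ry": 0,"rz": 0},
  {"grip": 0.0,"x": -0.002,"y": 0.032,"z": 0.006,"rx": 0,"ry": 0,"rz": 0},
  {"grip": 0.0,"x": -0.002,"y": 0.032,"z": 0.006,"rx": 0,"ry": 0,"rz": 0},
])

```text
clock: 12.6
tool_pos: [0.5657, -0.2081, 0.2255]
eef_rot: [-0.7, -0.047, 0.711, -0.048]
ft_force: [1.0, 0.8, -3.0]
width: 0.148
```

servo_tool([
  {"grip": 0.0,"x": 0,"y": 0.018,"z": 0.004,"rx": 0,"ry": 0.01,"rz": 0},
  {"grip": 0.0,"x": 0,"y": 0,"z": 0,"rx": 0,"ry": 0,"rz": 0},
  {"grip": 0.0,"x": 0,"y": 0,"z": 0,"rx": 0,"ry": 0,"rz": 0},
  {"grip": 0.0,"x": 0,"y": 0,"z": 0,"rx": 0,"ry": 0,"rz": 0},
  {"grip": 0.0,"x": 0,"y": 0,"z": 0,"rx": 0,"ry": 0,"rz": 0},
])

```text
clock: 13.02
tool_pos: [0.5587, -0.2353, 0.2169]
eef_rot: [-0.7, -0.044, 0.711, -0.044]
ft_force: [0.0, -0.3, -2.1]
width: 0.148
```

```bash
python3 m.py 12; python3 -c "
from h import *
to(*jw(.005,.0135),.19,JY-np.pi/2)
g=get_image('side');crop(g,(220,220,440,440),'s12.png',2.7)
g=get_image('top');crop(g,(340,130,540,330),'t12.png',3)"
```

```text
clock 13.0167 pos [ 0.5587 -0.2353  0.2169] w 0.148091493574579 F [ 0.0281 -0.3368 -2.0773]
delta in current tool [0.14   0.018  0.0677] in goal tool [0.1389 0.0174 0.07  ] rot [-0.0084  0.0161  0.0003]
side [393.0284 369.8483] [374 361  31  17 211]
side [367.5 372.5] [366 371   4   4  10]
top [433.9806 200.6408] [428 195  12  21 103]
clock 13.1167 pos [ 0.559  -0.2349  0.2173] w 0.14787497275146108 F [-0.212   0.9492 -1.9098]
delta in current tool [ 0.0272  0.0177 -0.0052] in goal tool [ 0.0273  0.0177 -0.0046] rot [-0.0075  0.0156  0.0002]
```

View pics/s12.png

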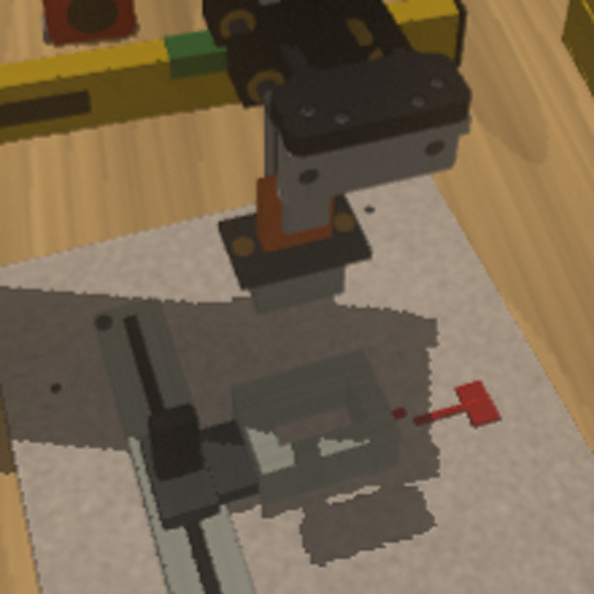

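View pics/t12.png

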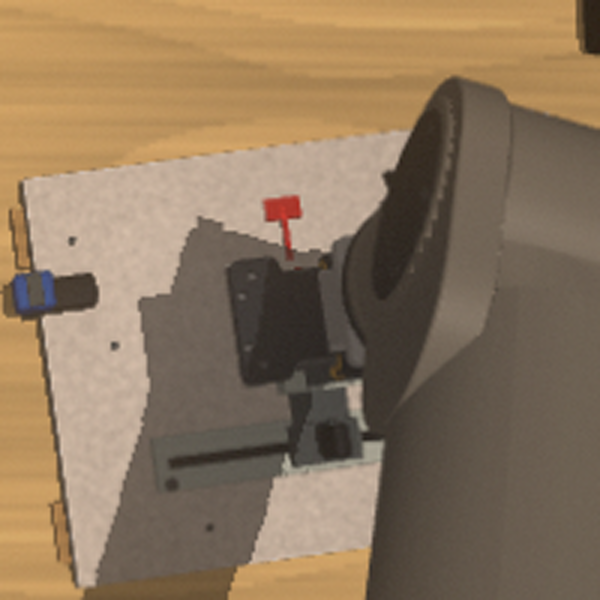

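In the side view the insert hangs upright in the fingers above and behind the carriage, with the flange near (295,240). The pointer is still on the mark. I align the tool, then measure from the same view.

servo_tool([
  {"grip": 0.0,"x": 0.005,"y": 0.012,"z": -0.003,"rx": -0.007,"ry": 0.015,"rz": 0},
  {"grip": 0.0,"x": 0.008,"y": 0.004,"z": -0.001,"rx": 0,"ry": 0,"rz": 0},
  {"grip": 0.0,"x": 0.006,"y": 0,"z": 0,"rx": 0,"ry": 0,"rz": 0},
  {"grip": 0.0,"x": 0,"y": 0,"z": 0,"rx": 0,"ry": 0,"rz": 0},
  {"grip": 0.0,"x": 0,"y": 0,"z": 0,"rx": 0,"ry": 0,"rz": 0},
])

```text
clock: 13.63
tool_pos: [0.5665, -0.2479, 0.198]
eef_rot: [0.706, 0.048, -0.705, 0.048]
ft_force: [0.4, -0.6, -1.9]
width: 0.147
```

```bash
python3 -c "
from h import *
to(*jw(.005,.0135),.17,JY-np.pi/2)
g=get_image('side');crop(g,(260,270,400,420),'s13.png',4)
to(*jw(.005,.0135),.17,JY-np.pi/2)"
```

```text
clock 13.6333 pos [ 0.5665 -0.2479  0.198 ] w 0.14673547459607153 F [ 0.3623 -0.6158 -1.8767]
delta in current tool [0.028  0.0039 0.0011] in goal tool [0.028  0.0039 0.0011] rot [ 0.0031 -0.0012 -0.0001]
clock 13.6833 pos [ 0.5665 -0.2478  0.198 ] w 0.1454220903387419 F [-0.2936 -0.5087 -1.9212]
delta in current tool [0.028  0.004  0.0011] in goal tool [0.028  0.004  0.0011] rot [ 0.0032 -0.0011  0.    ]
```

View pics/s13.png

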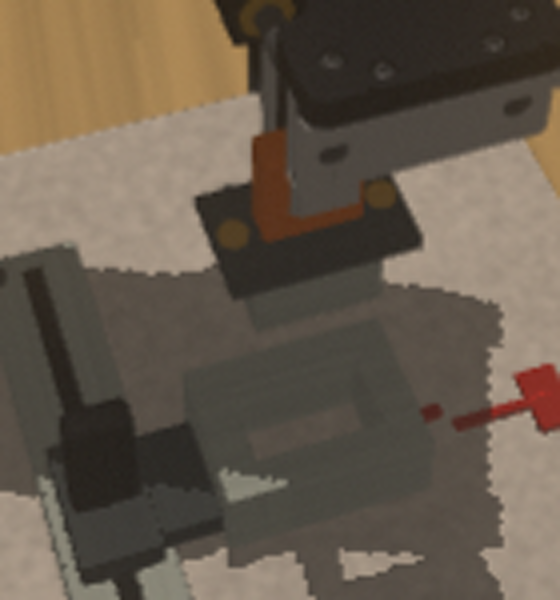

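```bash
python3 - <<'E'
from py import *
np.set_printoptions(precision=4,suppress=True)
s=get_image('side')
u=lambda L:np.array(L)/4+[260,270]-.37
z=.1464
f=jp(plane(s,u([(196,199),(235,289),(421,238)]),z+.042)); print('flange top',f,'centre',(f[0]+f[2])/2,'yaw',np.arctan2(*(f[2]-f[1])[::-1]))
f=jp(plane(s,u([(237,299),(422,247)]),z+.036)); print('flange bot front',f,f.mean(0)+[0,.02])
f=jp(plane(s,u([(259,330),(381,297)]),z)); print('foot',f,f.mean(0)+[0,.013])
f=jp(plane(s,u([(185,375),(380,320),(435,432),(228,494)]),.0825)); print('block',f,f.mean(0))
print('tcp',jp(state()['tool_pos'][None]))
E
```

```text
flange top [[-0.0269  0.03  ]
 [-0.026  -0.0073]
 [ 0.0349 -0.0073]] centre [0.004  0.0113] yaw 0.0007903445455523577
flange bot front [[-0.0252 -0.0068]
 [ 0.036  -0.0064]] [0.0054 0.0134]
foot [[-0.0143  0.0049]
 [ 0.028   0.0045]] [0.0068 0.0177]
block [[-0.031   0.0388]
 [ 0.0437  0.0387]
 [ 0.0447 -0.0113]
 [-0.031  -0.0112]] [0.0066 0.0138]
tcp [[0.0061 0.0174]]
```

```bash
python3 - <<'E'
from py import *
np.set_printoptions(precision=4,suppress=True)
s=get_image('side')
roi=(300,305,370,360); 
fr=s['frame'][305:360,300:370,::-1]
im=cv2.resize(fr,None,fx=10,fy=10,interpolation=cv2.INTER_NEAREST)
im=cv2.convertScaleAbs(im,alpha=2,beta=0)
t=state()['tool_pos']; z=t[2]-.0516
c,s2=np.cos(JY),np.sin(JY)
def W(x,y,zz): return [t[0]+c*x-s2*y,t[1]+s2*x+c*y,z+zz]
P=[W(a*.032,b*.02,h) for h in(.036,.042) for a,b in((-1,-1),(1,-1),(1,1),(-1,1))]+[W(a*.022,b*.013,0) for a,b in((-1,-1),(1,-1),(1,1),(-1,1))]
for i,p in enumerate(proj(s,P)):
    q=(p-[300,305]+.5)*10; cv2.circle(im,(int(q[0]),int(q[1])),4,[(0,255,0),(0,255,255),(255,255,0)][i//4],1)
cv2.imwrite('pics/s14.png',im)
print(proj(s,P))
E
```

```text
[[317.4586 341.7113]
 [365.7177 328.5238]
 [354.2031 305.751 ]
 [307.9145 317.7725]
 [317.3979 338.6922]
 [365.9803 325.4927]
 [354.3806 302.7143]
 [307.7944 314.7397]
 [323.4798 352.6131]
 [355.1547 343.7503]
 [348.1657 328.8859]
 [317.3068 337.2495]]
```

View pics/s14.png

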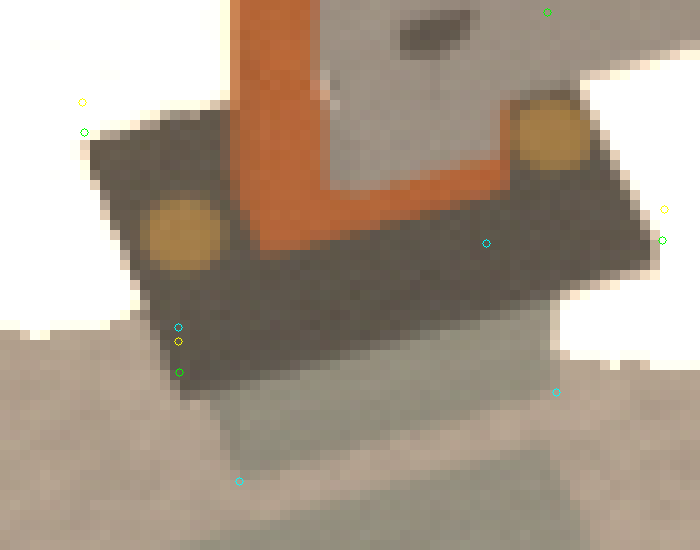

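My overlay put the flange at 36–42 mm, but it actually spans 30–36 mm. With that fixed the shapes should agree, so I recompute.

```bash
python3 - <<'E'
from py import *
np.set_printoptions(precision=4,suppress=True)
s=get_image('side')
u=lambda L:np.array(L)/10+[300,305]-.5
t=state()['tool_pos']; z=t[2]-.0516
f=jp(plane(s,u([(88,140),(180,372),(662,240)]),z+.036)); print('flange top',f,'centre',(f[0]+f[2])/2,'yaw',np.arctan2(*(f[2]-f[1])[::-1]))
f=jp(plane(s,u([(182,402),(660,270)]),z+.03)); print('flange bot front',f,f.mean(0)+[0,.02])
f=jp(plane(s,u([(235,475),(556,390)]),z)); print('foot',f,f.mean(0)+[0,.013])
print('tcp',jp(t[None]),t)
E
```

```text
flange top [[-0.0257  0.0358]
 [-0.0257 -0.0029]
 [ 0.0382 -0.0028]] centre [0.0063 0.0165] yaw 0.000661079621418973
flange bot front [[-0.0256 -0.003 ]
 [ 0.0382 -0.0029]] [0.0063 0.0171]
foot [[-0.0161  0.0052]
 [ 0.0283  0.0045]] [0.0061 0.0179]
tcp [[0.0062 0.017 ]] [ 0.5667 -0.2482  0.1987]
```

The insert and TCP agree at jig (0.006, 0.017), and the socket is at about (0.006, 0.014). I shift 3 mm and go down in two stages.

servo_tool([
  {"grip": 0.0,"x": 0.004,"y": 0.003,"z": 0,"rx": 0.003,"ry": -0.001,"rz": 0},
  {"grip": 0.0,"x": 0.01,"y": 0,"z": 0,"rx": 0,"ry": 0,"rz": 0},
  {"grip": 0.0,"x": 0.01,"y": 0,"z": 0,"rx": 0,"ry": 0,"rz": 0},
  {"grip": 0.0,"x": 0.004,"y": 0,"z": 0,"rx": 0,"ry": 0,"rz": 0},
  {"grip": 0.0,"x": 0,"y": 0,"z": 0,"rx": 0,"ry": 0,"rz": 0},
])

```text
clock: 14.25
tool_pos: [0.5674, -0.2513, 0.1682]
eef_rot: [0.706, 0.047, -0.705, 0.047]
ft_force: [0.4, 0.4, -1.5]
width: 0.147
```

```bash
python3 -c "
from h import *
to(*jw(.006,.014),.145,JY-np.pi/2)"
```

```text
clock 14.25 pos [ 0.5674 -0.2513  0.1682] w 0.1471967454982812 F [ 0.4307  0.3856 -1.4698]
delta in current tool [ 0.0232 -0.0002  0.0005] in goal tool [ 0.0232 -0.0001  0.0005] rot [-0.0002 -0.0017 -0.001 ]
```

servo_tool([
  {"grip": 0.0,"x": 0.006,"y": 0,"z": 0,"rx": 0,"ry": -0.002,"rz": -0.001},
  {"grip": 0.0,"x": 0.007,"y": 0,"z": 0,"rx": 0,"ry": 0,"rz": 0},
  {"grip": 0.0,"x": 0.005,"y": 0,"z": 0,"rx": 0,"ry": 0,"rz": 0},
  {"grip": 0.0,"x": 0.002,"y": 0,"z": 0,"rx": 0,"ry": 0,"rz": 0},
  {"grip": 0.0,"x": 0,"y": 0,"z": 0,"rx": 0,"ry": 0,"rz": 0},
])

```text
clock: 14.67
tool_pos: [0.567, -0.2511, 0.1451]
eef_rot: [-0.705, -0.047, 0.706, -0.047]
ft_force: [-0.1, -1.0, -1.9]
width: 0.149
```

```bash
python3 m.py 15; python3 -c "
from h import *
to(*jw(.006,.014),.145,JY-np.pi/2)
g=get_image('side');f=cv2.convertScaleAbs(g['frame'],alpha=1.8);g['frame']=f;crop(g,(295,310,385,400),'s15.png',6.5)"
```

```text
clock 14.6667 pos [ 0.567  -0.2511  0.1451] w 0.1489065901457021 F [-0.1248 -0.9759 -1.8718]
delta in current tool [0.0672 0.0007 0.076 ] in goal tool [0.0671 0.0006 0.0761] rot [-0.0001  0.0017  0.0008]
side [392.9764 369.8726] [373 361  32  17 212]
side [367.4167 372.75  ] [366 371   4   4  12]
top [433.9806 200.6408] [428 195  12  21 103]
clock 14.7667 pos [ 0.5672 -0.2512  0.1457] w 0.15091948865658925 F [-0.8683 -0.6752 -2.0635]
delta in current tool [ 0.0007 -0.      0.0003] in goal tool [ 0.0007 -0.      0.0003] rot [-0.0002  0.0012  0.0005]
```

View pics/s15.png

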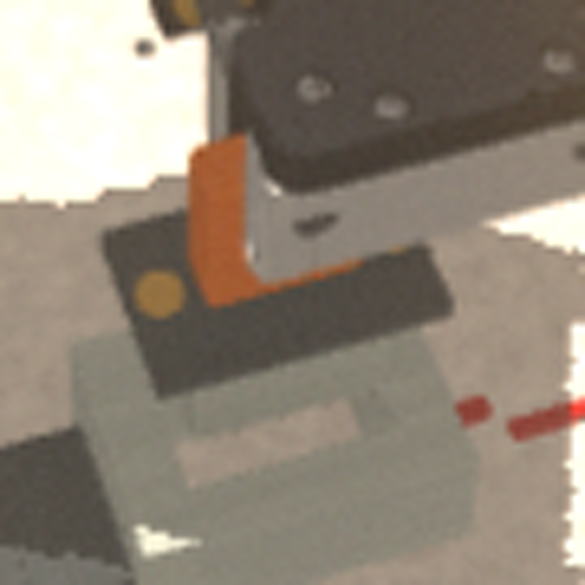

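```bash
python3 - <<'E'
from py import *
np.set_printoptions(precision=4,suppress=True)
s=get_image('side')
u=lambda L:np.array(L)/6.5+[295,310]-.42
t=state()['tool_pos']; z=t[2]-.0516
f=jp(plane(s,u([(102,235),(158,380),(454,300)]),z+.036)); print('flange top',f,'centre',(f[0]+f[2])/2)
f=jp(plane(s,u([(160,399),(454,315)]),z+.03)); print('flange bot front',f,f.mean(0)+[0,.02])
f=jp(plane(s,u([(70,345),(478,450),(127,555)]),.0825)); print('block',f,(f[0]+f[1])/2, 'front edge y+27.5',f[1:,1].mean()+.0275)
print('tcp',jp(t[None]),t, 'gap',z-.0825)
E
```

```text
flange top [[-0.0255  0.0318]
 [-0.0254 -0.0055]
 [ 0.0379 -0.0066]] centre [0.0062 0.0126]
flange bot front [[-0.0252 -0.006 ]
 [ 0.0384 -0.0062]] [0.0066 0.0139]
block [[-0.0314  0.0402]
 [ 0.0436 -0.0129]
 [-0.035  -0.0128]] [0.0061 0.0137] front edge y+27.5 0.014655609368700407
tcp [[0.0065 0.0139]] [ 0.5674 -0.2513  0.1461] gap 0.012031877466764027
```

The insert is within about 1 mm of the socket centre, with a gap of about 12 mm. I do one settle call and a last check of the level, blue insert and tape.

servo_tool([
  {"grip": 0.0,"x": 0.001,"y": 0,"z": 0,"rx": 0,"ry": 0,"rz": 0},
  {"grip": 0.0,"x": 0,"y": 0,"z": 0,"rx": 0,"ry": 0,"rz": 0},
  {"grip": 0.0,"x": 0,"y": 0,"z": 0,"rx": 0,"ry": 0,"rz": 0},
  {"grip": 0.0,"x": 0,"y": 0,"z": 0,"rx": 0,"ry": 0,"rz": 0},
  {"grip": 0.0,"x": 0,"y": 0,"z": 0,"rx": 0,"ry": 0,"rz": 0},
])

```text
clock: 15.28
tool_pos: [0.568, -0.2515, 0.1462]
eef_rot: [0.706, 0.047, -0.705, 0.047]
ft_force: [-0.5, 0.2, -1.3]
width: 0.146
```

```bash
python3 -c "
from h import *
to(*jw(.006,.014),.145,JY-np.pi/2)
g=get_image('top');cv2.imwrite('pics/t16.png',g['frame'][:,:,::-1])
for b in blobs(g,(22,180,100),(32,255,255),(260,140,310,360),100)+blobs(g,(0,150,80),(5,255,255),(220,250,260,310),50): print(b[0],b[1][4])
a=cv2.imread('pics/top0.png')[130:400,130:310].astype(int);d=abs(a-cv2.imread('pics/t16.png')[130:400,130:310]).max(2)
print('changed px blue/tape/level', (d[125:180,30:75]>40).sum(),(d[130:175,95:130]>40).sum(),(d[20:220,140:172]>40).sum())
g=get_image('side')
for b in blobs(g,(0,130,60),(6,255,255),(340,330,430,430),3): print(b[0],b[1][4])
to(*jw(.006,.014),.145,JY-np.pi/2); print(state()['qd'])"
```

```text
clock 15.2833 pos [ 0.568  -0.2515  0.1462] w 0.146113805568059 F [-0.4568  0.2371 -1.2823]
delta in current tool [ 0.0012 -0.0004  0.0011] in goal tool [ 0.0012 -0.0004  0.0011] rot [-0.0002 -0.0011 -0.0006]
[284.0739 198.3892] 853
[288.6745 300.2331] 888
[241.1457 284.2605] 357
changed px blue/tape/level 0 0 0
[392.9764 369.8726] 212
[367.4167 372.75  ] 12
clock 15.3833 pos [ 0.568  -0.2515  0.1462] w 0.14435648711382562 F [-0.8225 -0.1059 -1.9392]
delta in current tool [ 0.0012 -0.0004  0.0011] in goal tool [ 0.0012 -0.0004  0.0011] rot [-0.0001 -0.001  -0.0007]
[ 0.0017  0.0017  0.0025 -0.0002 -0.0006 -0.001   0.0012]
```

Everything checks out and the arm is still, so I hand in.

```bash
python3 -c "
from station import *
print(sign_off())"
```

```text
the job is handed in; nothing more can be done
None
```

I slid the carriage to the red mark by its tab. I then carried the orange insert over the level and the clamp, and handed the job in at about 15 s with it still held over the socket. The sign-off reports no verdict.

**Last checks:**
- **Carriage:** after I released the tab, the pointer was 0 to 1 mm from the mark (top view -1.0 mm, side view 0.0 mm). It had not moved in the side view by hand-in. The arm hid it from the top view by then.
- **Insert:** its underside was about 12 mm above the socket mouth. It was centred within about 1–2 mm, square to the jig and upright within about 0.01 rad. The arm was still, and there was no sign of contact with the jig.
- **Things to leave alone:** the level, the blue insert and the tape measure showed no change from the first picture.

**Disagreements along the way:**
- The two cameras differ by 1–3 mm along the rail on the same features.
- One check of the insert in the gripper looked wrong at first. I had put the flange at the wrong height, and the picture agreed once I corrected it.

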